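# Load the drawer incubator with dishes, shut and lock it, set the heat

### The arm

A 6-joint arm with a two-finger parallel gripper is mounted at the origin on the work surface; the furniture and walls round the work are solid. World frame = base frame: x ahead of the robot, y to its left, z up, the work surface at z = 0. Lengths are in m, angles in rad, forces in N, time in s.
With the tool pointing down it reaches from about 0.35 to 1 m from the base axis. Payload 7.1 kg.
Tool frame: the origin (TCP) lies on the centre line of the jaws, within the pads' length; the fingertips stand 25 mm ahead of it and the grasp point (between the pads) lies 6 mm ahead of it; z points along the fingers, y is the line along which they close (so a half turn about z gives the same grasp; the last joint's range is limited). The gripper opens to 85 mm and grips with 20 to 120 N. Pads are 22 mm wide; open, the fingers measure 114 mm over their backs; the gripper's body (76 mm by 85 mm) begins 54 mm behind the grasp point. The pads swing forward as they close: fully open they stand 13 mm farther back than shut.
Start: joints at [1.279, 0.423, 1.63, -0, 1.089, -0.019], TCP at [0.168, 0.602, 0.217] pointing down, gripper open.
Joint ranges: [-3, 3], [-0.9, 2.11], [0.09, 2.58], [-1.31, 4.45], [0.11, 2.69], [-2.54, 2.54]. Speed limits (rad/s): [2.39, 2.39, 3.01, 3.14, 3.14, 3.14].

### API

Orientations are given as [roll, pitch, yaw] about the fixed x, y, z axes, in that order (R = Rz(yaw) Ry(pitch) Rx(roll)).
In Python, from bench import env, cams gives the robot as it stands. The module is installed in compiled form; this text tells all that it offers.
- The arm moves only by the tool servo_tool, never from a script. Its argument "targets" is a list of rows, each a list of 7 numbers: the shift along the tool's x, y, z in m, then the turn, a rotation vector about the tool's x, y, z in rad, then the closure, from 0 (fully open) to 1 (shut). In form: [[tx, ty, tz, ax, ay, az, fingers], ...]. A call has 1 to 8 rows; each row shifts and turns the commanded pose from where the row before left it, along the tool's axes as they then stand; what a row does not reach is not made up. A row lasts 1/10 s, in which the tool goes at most 50 mm and 8.59 degrees, less where a joint would pass 70% of its speed; a pose out of reach is approached as far as the arm can. A call is refused whole if a number of a shift passes 0.05 or a number of a turn 0.15, either way. A call with a gripper value outside its range is refused whole. The fingers move at their own pace and stop on an object; "squeeze" is the grip in N (left out, the last holds). Time passes only in rows, so rows that do not move let the fingers close. It gives the time, the measured TCP pose, the force, the opening and the grip force at its end, in the units of the state.
- env.get_state(): the state, without advancing time (a new reading comes with each control period).
- cams.read_camera(name): name is "side" or "top"; returns a dict with "image" (384x512x3 uint8, red, green, blue), "z_map" (384x512 float32, m along the optical axis (not along the pixel's ray), 0 where there is no reading), "mtx" (3x3 intrinsics, pixels), "rvec" (rotation vector, rad) and "tvec" (3), from world to camera coordinates, as OpenCV has them. Camera axes: x right, y down, z forward; pixel columns grow to the right and rows downward; lengths in m; the calibration is good to about 2 mm. A picture is of the moment at which its call begins.
- env.hand_in(): hands the job in; it is judged then, once.
The state is a dict: "time_s": time; "qpos": joint angles; "dq": joint speeds; "joint_efforts": joint torques, N m; "tcp_pos": TCP position; "eef_rot": TCP orientation; "wrist_force": force on the tool from outside, world axes, zero at the start; "torque": the same for the moment, N m; "width": opening from 0.0 (shut) to 1.0 (fully open); "grip_force": force on a finger pad.
Only numpy, scipy, OpenCV 4.12 (cv2) and the standard library are available. Lean on these libraries where they do the work, as an engineer would, in place of code of your own. Each camera call takes 0.05 s, during which the arm holds its last target. There are 200 camera calls.

### The job

Pull the drawer of the bench incubator right out and set every small dish from the bench flat inside its two wire cages, stacked no more than two high. Then push the drawer fully shut, swing the locking lever right down in front of the drawer's lug, and only then turn the heat dial up to 6. Leave the media bottle and the dropper bottle where they are.

Things in the scene. Friction and masses are not known exactly. Their poses are not given: they have to be found in the camera images.
- incubator: Drawer incubator, fixed, white, 92 mm deep (x), 218 mm wide, roof 92 mm high; lever and dial on the roof. Origin on the bench under the middle of the drawer mouth; x points to the wall (its long side faces the robot), y left, z up. Housing: y = 0 to +218 mm; the drawer slides out to -y above two runners that stick out 65 mm. The wall is 85 to 95 mm behind its middle.
- drawer (a joint): How far the drawer is out (m): 0 shut, 0.235 its stop, fully out (needed to reach the rear cage). Slides along the incubator's -y with about 2 N of friction and stays where it is left. With the drawer shut, its white front panel (12 mm thick, 28 to 86 mm above the bench) stands against the mouth. A steel lug 12 mm high stands on the panel's top edge.
- drawer_handle (a point): Middle of the drawer's black bar handle: 11 mm thick, 60 mm long along the incubator's x, level, 76 mm above the bench, 45 mm in front (-y) of the panel's face (39 mm gap); its two posts stand 26 mm either side of the middle.
- stack0 (a point): Middle of the front cage, on the drawer's floor (40 mm above the bench), 68 mm behind the panel's inner face; moves with the drawer. Four wire posts, 5 mm thick, 28 mm high, stand at +-26 mm in x and +-26 mm in y round it: they leave a dish 3 to 5 mm of play and fingers 47 mm between posts on every side. Two dishes fit on top of one another.
- stack1 (a point): Middle of the rear cage, like the front one, 92 mm farther in (+y).
- lever (a joint): Angle of the locking lever (rad): 0 right down (level, pointing along the incubator's -y out over the handle), 1.57 upright, 1.9 its stop, leaning back over the roof. Stays where it is left; 2 to 3 N at the grip move it. Its steel hook drops in front of the drawer's lug; put down too early it stops the drawer short. Upright, its tip is 208 mm above the bench.
- lever_grip (a point): Middle of the lever's rubber grip, 80 mm from the pivot: a bar 14 x 14 mm thick, 46 mm long along the lever. It swings in the incubator's y-z plane.
- lever_pivot (a point): Pivot of the lever (axis along the incubator's x), 106 mm above the bench, 28 mm behind (+y) the mouth. At lever angle a the grip lies at y = -0.080 cos a, z = +0.080 sin a from it.
- dial (a joint): Angle of the heat dial (rad), growing clockwise seen from above: 0 at mark 0, 0.471 per mark, 4.712 at mark 10; mark 6 is 2.827. Scale of 11 white marks, of which 0, 5 and 10 are longer: 0 is front left, 5 straight to the back (+x), 10 front right. The white line on the knob is the pointer. Turns easily, stays where it is left; needs more than one grasp.
- dial_grip (a point): On the dial's vertical axis, 113 mm above the bench, in the middle of the knob's grip bar, which is 12 mm wide, 40 mm long, 22 mm high (102 to 124 mm above the bench, a skirt below it). The bar lies along the pointer, at the angle 2.356 - dial from the incubator's x axis (counter-clockwise from above).
- dish_0: Small round dish with lid on, 62 mm across, 15 mm high; may be absent. Origin under its middle. They stack flat: the one above stands 15 mm higher.
- dish_1: Small round dish with lid on, 62 mm across, 15 mm high; may be absent. Origin under its middle. They stack flat: the one above stands 15 mm higher.
- dish_2: Small round dish with lid on, 62 mm across, 15 mm high; may be absent. Origin under its middle. They stack flat: the one above stands 15 mm higher.
- dish_3: Small round dish with lid on, 62 mm across, 15 mm high; may be absent. Origin under its middle. They stack flat: the one above stands 15 mm higher.
- mini_centrifuge: Bystander, fixed: round mini centrifuge with a clear lid, 168 mm across at most, 99 mm high. Origin under its middle. Do not hit it.
- tube_rack: Bystander, fixed: blue wire tube rack, 80 mm (x) by 152 mm (y), 70 mm high, with two tubes standing in it, 117 mm above the bench. Origin under its middle. Do not hit it.
- dropper_bottle: Bystander: small dropper bottle, 40 mm across, 60 mm tall; leave it alone. Origin under its middle.
- media_bottle: Bystander: glass media bottle, 56 mm across, 105 mm tall; leave it alone. Origin under its middle.
Not all that is in view belongs to the job. Leave any purple look-alike of the dish_0 alone.

How it is judged:
By the outcome, as a careful person would: the job done as asked, in the order asked, and still so for the second after the job is handed in, with the robot touching nothing.
Of dish_0, dish_1, dish_2, dish_3 only 2 to 4 are there at a start; the rules pass over those that are not, and their reading is None.
At some moment in a run one of dish_0, dish_1, dish_2, dish_3 may be knocked a few centimetres aside while the robot is not near it.
Once in a run the grip may slacken for a moment while it holds something.
It also fails if it takes over 210 s, if anything falls off the work surface, if the arm or the gripper's body presses on something with over 40 N, if the wrist force passes 120 N, or if a joint passes its speed limit or range.

## Working session

There is one attempt and no reset: what is moved stays moved. The work goes in short steps, Python scripts to look and compute and a tool call to move; the robot and the scene stay as the last step left them, time stands still between calls to the robot, and variables do not carry over. Pictures are saved under pics/ and viewed, at most 14 in all, crops included, and the job is handed in when it is done.

Besides the shell and the picture viewer there is one more tool, called after ">>>" in YAML: its name, and indented under it one key for each argument. servo_tool: Moves the arm, as the interface text tells. Its arguments: {"type":"object","properties":{"targets":{"type":"array"},"squeeze":{"type":"number"}},"required":["targets"]}

```bash
mkdir -p pics
cat > h.py <<'E'
import numpy as np, cv2
from bench import env, cams
def shot(n,f=None):
    c=cams.read_camera(n)
    if f: cv2.imwrite('pics/'+f, c['image'][:,:,::-1])
    return c
def world(c,u,v,z=None):
    """pixel -> world by depth, or on plane z"""
    R,_=cv2.Rodrigues(np.array(c['rvec'],float)); t=np.array(c['tvec'],float).ravel()
    d=np.linalg.inv(c['mtx'])@[u,v,1.]
    o=-R.T@t; w=R.T@d
    if z is None: return o+w*c['z_map'][int(round(v)),int(round(u))]
    return o+w*(z-o[2])/w[2]
E
python3 - <<'E'
from h import *
a=shot('top');b=shot('side')
for n,c in(('top',a),('side',b)):
    cv2.imwrite(f'pics/{n}0.png',cv2.resize(c['image'][:,:,::-1],(800,600),interpolation=cv2.INTER_CUBIC))
    np.savez(n+'0.npz',**c)
print(env.get_state())
E
```

```text
{'time_s': 0.1, 'qpos': array([ 1.27901063e+00,  4.23762979e-01,  1.63061037e+00,  2.50999695e-05,
        1.08857717e+00, -1.89927610e-02]), 'dq': array([ 0.00021673, -0.00263278, -0.0016788 , -0.002177  ,  0.00067681,
       -0.00135539]), 'joint_efforts': array([ 3.45542901e-05, -5.58422256e+01, -2.82444924e+01, -7.13084205e-05,
        3.08513496e-03,  7.07696685e-06]), 'tcp_pos': array([0.16820755, 0.60141479, 0.21602559]), 'eef_rot': array([-3.14023546e+00, -4.80059670e-05,  2.86878803e+00]), 'wrist_force': array([ 0.26286889, -0.86974986, -0.14227203]), 'torque': array([-0.05676976, -0.05492351, -0.0205813 ]), 'grip_force': 0.0, 'width': 0.9991537141313036}
```

View pics/top0.png

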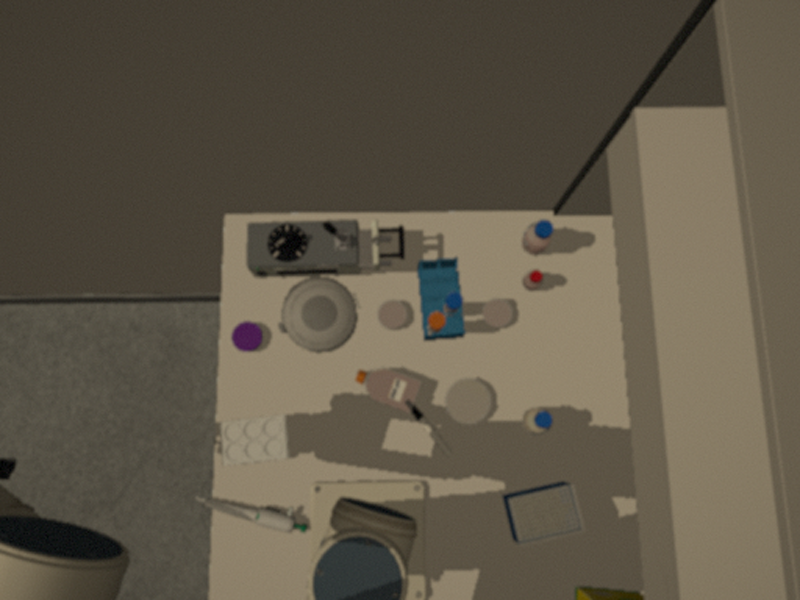

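View pics/side0.png

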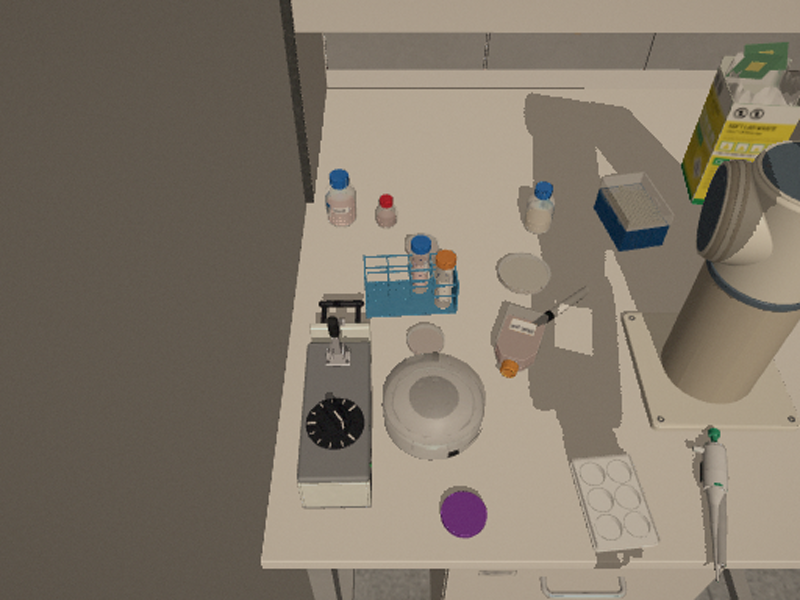

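Top view: incubator at upper left with its mouth to the right, handle bar at (403,242) and lever folded back. Small dishes at (395,314) and (498,312); the large dish at (470,400) and the purple one are decoys. In the side view the same dishes are at (425,338) and (420,243), the second behind the rack. Now I'll measure with depth.

Run:
```python
from h import *
a=dict(np.load('top0.npz'));b=dict(np.load('side0.npz'))
k=1.5625
def P(c,n,u,v,z=None): print(n,world(c,u/k,v/k,z).round(3), world(c,u/k,v/k).round(3))
for n,u,v in [('dishA',395,314),('dishB',498,312),('big',470,400),('purple',248,336),('roofTL',250,224),('roofTR',357,222),('roofBR',358,266),('roofBL',251,268),('handle',403,242),('panel',377,242),('dial',288,243),('lever',335,232),('cent',320,314),('rackTL',420,262),('rackBR',464,337),('tubeb',454,301),('tubeo',437,321),('drop',536,277),('media',543,230)]: P(a,n,u,v)
print()
for n,u,v in [('dishA',425,338),('handle',341,303),('dial',335,423),('levertip',332,324),('roof',330,480)]: P(b,n,u,v)
# whole point clouds: crop of interest
for n,c in(('t',a),('s',b)):
    v,u=np.mgrid[:384,:512]; R,_=cv2.Rodrigues(c['rvec']); 
    p=(np.stack([u,v,np.ones_like(u)],-1)@np.linalg.inv(c['mtx']).T)*c['z_map'][...,None]
    p=(p-c['tvec'].ravel())@R
    m=(abs(p[...,2]-.015)<.006)&(c['z_map']>0)
    l,_,st,ce=cv2.connectedComponentsWithStats(m.astype(np.uint8))
    for i in range(1,l):
        if st[i,4]>60:
            q=p[_==i]; print(n,st[i,4],q.mean(0).round(3),(q.max(0)-q.min(0)).round(3),ce[i]*k)
    m=(abs(p[...,2]-.092)<.004)
    l,_,st,ce=cv2.connectedComponentsWithStats(m.astype(np.uint8))
    for i in range(1,l):
        if st[i,4]>60:
            q=p[_==i]; print('roof',n,st[i,4],q.mean(0).round(3),q.min(0).round(3),q.max(0).round(3), cv2.minAreaRect(q[:,:2].astype(np.float32)))
    print(np.array(-R.T@c['tvec'].ravel()))
for f,c,(x0,y0,x1,y1) in (('c1',a,(140,125,330,270)),('c2',b,(180,140,330,350))):
    im=c['image'][y0:y1,x0:x1,::-1]; im=cv2.convertScaleAbs(im,alpha=1.3)
    s=min(800/(x1-x0),600/(y1-y0)); cv2.imwrite(f'pics/{f}.png',cv2.resize(im,None,fx=s,fy=s,interpolation=cv2.INTER_CUBIC)); print(f,s)
```

```text
dishA [ 0.434 -0.06   0.02 ] [ 0.434 -0.06   0.02 ]
dishB [ 0.436 -0.268  0.016] [ 0.436 -0.268  0.016]
big [ 0.261 -0.205  0.017] [ 0.261 -0.205  0.017]
purple [0.393 0.235 0.017] [0.393 0.235 0.017]
roofTL [0.602 0.221 0.096] [0.602 0.221 0.096]
roofTR [0.606 0.013 0.09 ] [0.606 0.013 0.09 ]
roofBR [0.521 0.012 0.071] [0.521 0.012 0.071]
roofBL [0.519 0.221 0.074] [0.519 0.221 0.074]
handle [ 0.568 -0.077  0.077] [ 0.568 -0.077  0.077]
panel [ 0.563 -0.026  0.096] [ 0.563 -0.026  0.096]
dial [0.56  0.145 0.104] [0.56  0.145 0.104]
lever [0.56  0.049 0.174] [0.56  0.049 0.174]
cent [0.422 0.083 0.096] [0.422 0.083 0.096]
rackTL [ 0.529 -0.11   0.069] [ 0.529 -0.11   0.069]
rackBR [ 0.389 -0.2   -0.002] [ 0.389 -0.2   -0.002]
tubeb [ 0.44  -0.17   0.116] [ 0.44  -0.17   0.116]
tubeo [ 0.402 -0.137  0.116] [ 0.402 -0.137  0.116]
drop [ 0.498 -0.34   0.06 ] [ 0.498 -0.34   0.06 ]
media [ 0.58  -0.348  0.108] [ 0.58  -0.348  0.108]

dishA [ 0.436 -0.051  0.011] [ 0.436 -0.051  0.011]
handle [ 0.567 -0.066  0.08 ] [ 0.567 -0.066  0.08 ]
dial [0.562 0.164 0.111] [0.562 0.164 0.111]
levert
[... 2507 characters left out ...]
2694461941719055), (0.030581919476389885, 0.028151050209999084), 43.499847412109375)
roof s 150 [0.039 0.044 0.092] [-0.026 -0.027  0.088] [0.071 0.072 0.096] ((0.034800589084625244, 0.03482242673635483), (0.04582522064447403, 0.12839165329933167), 44.34734344482422)
roof s 3283 [0.564 0.135 0.091] [0.517 0.016 0.088] [0.611 0.233 0.096] ((0.5648536682128906, 0.12363015860319138), (0.090652696788311, 0.2177896648645401), 1.4116848707199097)
roof s 1230 [0.431 0.098 0.092] [0.371 0.035 0.088] [0.49  0.149 0.096] ((0.43133676052093506, 0.09308118373155594), (0.11448812484741211, 0.1153448075056076), 70.28758239746094)
[0.48340712 0.62995033 0.89421795]
c1 4.137931034482759
c2 2.857142857142857
```

View pics/c1.png

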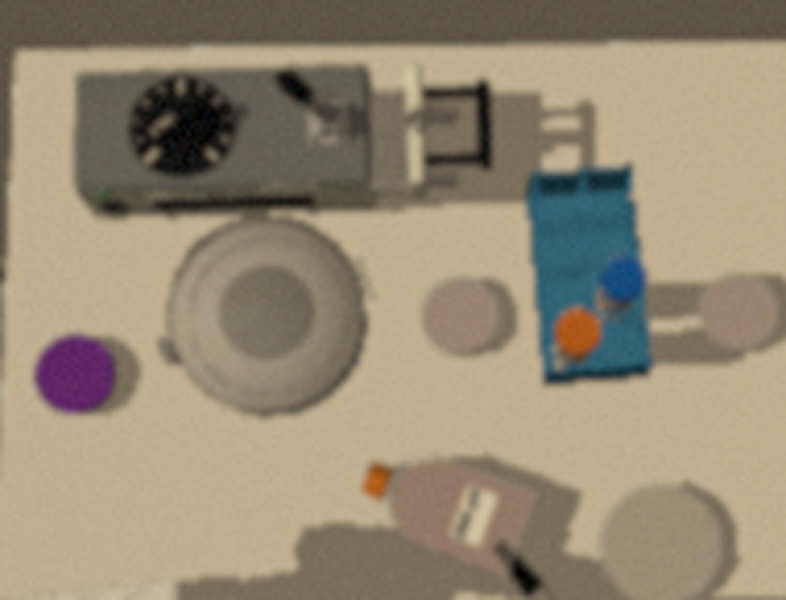

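View pics/c2.png

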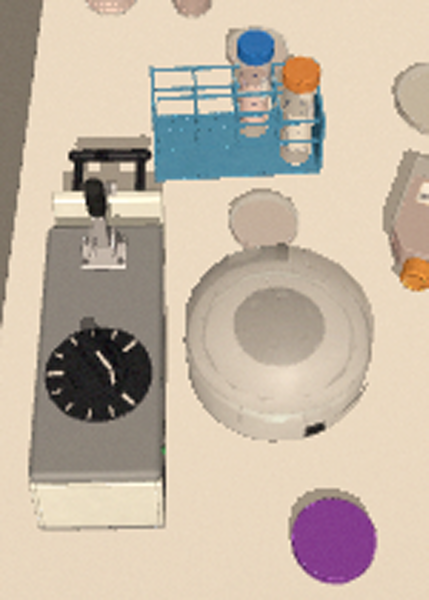

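```bash
cat >> h.py <<'E'
from scipy.spatial.transform import Rotation as Rn
O=np.array([0.567,0.013]); TH=0.0236
def inc2w(x,y): c,s=np.cos(TH),np.sin(TH); return O+[c*x-s*y,s*x+c*y]
def w2inc(p): c,s=np.cos(TH),np.sin(TH); d=np.array(p[:2])-O; return np.array([c*d[0]+s*d[1],-s*d[0]+c*d[1]])
def delta(xy,z,yaw):
    s=env.get_state(); R=Rn.from_euler('xyz',s['eef_rot']); G=Rn.from_euler('xyz',[np.pi,0,yaw])
    d=np.r_[xy,z]-s['tcp_pos']
    print('t',round(s['time_s'],1),'tcp',s['tcp_pos'].round(4),'inc',w2inc(s['tcp_pos']).round(4),'yaw',round(s['eef_rot'][2],3),'F',s['wrist_force'].round(1),'w',round(s['width'],3),'g',round(s['grip_force'],1))
    print('  shift now-axes',R.inv().apply(d).round(4),'shift goal-axes',G.inv().apply(d).round(4),'turn',(R.inv()*G).as_rotvec().round(4))
E
python3 - <<'E'
from h import *
a=dict(np.load('top0.npz'));b=dict(np.load('side0.npz'))
# side-edge and height clusters: handle bar, panel top, media bottle cap
for n,c in(('t',a),('s',b)):
    v,u=np.mgrid[:384,:512]; R,_=cv2.Rodrigues(c['rvec'])
    p=(np.stack([u,v,np.ones_like(u)],-1)@np.linalg.inv(c['mtx']).T)*c['z_map'][...,None]
    p=(p-c['tvec'].ravel())@R
    def reg(nm,lo,hi):
        q=p[((p>lo)&(p<hi)).all(-1)]
        if len(q): print(n,nm,len(q),'med',np.median(q,0).round(3),'min',q.min(0).round(3),'max',q.max(0).round(3))
    reg('handle',(.52,-.10,.07),(.61,-.05,.095)); reg('panel',(.51,-.05,.08),(.62,0,.090)); reg('lug',(.51,-.05,.092),(.62,0,.12))
    reg('media',(.54,-.4,.095),(.63,-.3,.12)); reg('dropper',(.46,-.38,.05),(.53,-.3,.07))
    reg('lever',(.53,.0,.12),(.6,.12,.25)); reg('knob',(.51,.1,.118),(.61,.22,.13)); reg('rack',(.3,-.25,.06),(.56,-.08,.078)); reg('tubes',(.3,-.25,.1),(.56,-.08,.13))
    q=p[((p>(.5,-.35,.02))&(p<(.64,-.1,.066))).all(-1)]; print(n,'low clutter',len(q))
print(inc2w(0,-.086)); delta(inc2w(0,-.086),.28,np.pi+TH)
E
```

```text
t handle 102 med [ 0.566 -0.071  0.08 ] min [ 0.535 -0.078  0.074] max [ 0.603 -0.052  0.088]
t panel 111 med [ 0.564 -0.022  0.085] min [ 0.524 -0.05   0.08 ] max [ 0.611 -0.016  0.09 ]
t lug 14 med [ 0.568 -0.022  0.096] min [ 0.554 -0.025  0.092] max [ 0.592 -0.019  0.103]
t media 105 med [ 0.586 -0.35   0.105] min [ 0.57  -0.366  0.095] max [ 0.603 -0.333  0.113]
t dropper 52 med [ 0.501 -0.339  0.06 ] min [ 0.491 -0.35   0.052] max [ 0.512 -0.327  0.067]
t lever 83 med [0.563 0.053 0.174] min [0.559 0.037 0.123] max [0.573 0.068 0.208]
t knob 57 med [0.562 0.149 0.125] min [0.551 0.132 0.118] max [0.578 0.167 0.129]
t rack 269 med [ 0.461 -0.15   0.07 ] min [ 0.384 -0.193  0.06 ] max [ 0.539 -0.108  0.078]
t tubes 209 med [ 0.422 -0.151  0.115] min [ 0.39  -0.184  0.101] max [ 0.461 -0.121  0.123]
t low clutter 235
s handle 159 med [ 0.568 -0.067  0.078] min [ 0.534 -0.076  0.072] max [ 0.602 -0.05   0.084]
s panel 146 med [ 0.561 -0.017  0.084] min [ 0.523 -0.044  0.08 ] max [ 0.612 -0.011  0.089]
s lug 15 med [ 0.564 -0.019  0.097] min [ 0.56  -0.021  0.093] max [ 0.569 -0.017  0.098]
s media 97 med [ 0.584 -0.344  0.103] min [ 0.57  -0.366  0.096] max [ 0.601 -0.33   0.107]
s dropper 55 med [ 0.501 -0.334  0.057] min [ 0.489 -0.35   0.05 ] max [ 0.512 -0.322  0.062]
s lever 128 med [0.565 0.065 0.181] min [0.559 0.048 0.121] max [0.572 0.074 0.206]
s knob 104 med [0.564 0.154 0.122] min [0.549 0.135 0.118] max [0.579 0.17  0.127]
s rack 430 med [ 0.458 -0.144  0.068] min [ 0.383 -0.19   0.06 ] max [ 0.538 -0.102  0.077]
s tubes 280 med [ 0.424 -0.149  0.113] min [ 0.39  -0.185  0.1  ] max [ 0.459 -0.117  0.118]
s low clutter 431
[ 0.56902941 -0.07297605]
t 0.1 tcp [0.1682 0.6014 0.216 ] inc [-0.3848  0.5977] yaw 2.869 F [ 0.3 -0.9 -0.1] w 0.999 g 0.0
  shift now-axes [-0.5677 -0.5415 -0.0633] shift goal-axes [-0.3848 -0.6837 -0.064 ] turn [-1.300e-03 -2.000e-04 -2.964e-01]
```

>>> servo_tool:
  targets:
    - [0,0,-0.03,0,0,-0.148,0.2]
    - [0,0,-0.03,0,0,-0.148,0.5]
    - [0,0,-0.03,0,0,0,0.5]
    - [-0.024,-0.043,0,0,0,0,0.5]
    - [-0.024,-0.043,0,0,0,0,0.5]
    - [-0.024,-0.043,0,0,0,0,0.5]
    - [-0.024,-0.043,0,0,0,0,0.5]
    - [-0.024,-0.043,0,0,0,0,0.5]
  squeeze: 40

```text
time_s: 0.9
tcp_pos: [0.2937, 0.3878, 0.3065]
eef_rot: [-3.141, -0.0, -3.118]
wrist_force: [0.3, -0.0, 0.2]
width: 0.497
grip_force: 0.0
```

Run:
```python
from h import *
a=dict(np.load('top0.npz'));b=dict(np.load('side0.npz'))
ims=[]
for c,(x0,y0,x1,y1) in ((a,(225,130,305,225)),(b,(190,150,305,250))):
    s=6 if c is b else 6; im=cv2.convertScaleAbs(c['image'][y0:y1,x0:x1,::-1],alpha=1.3)
    cv2.imwrite('pics/r%d.png'%len(ims),cv2.resize(im,None,fx=s,fy=s,interpolation=cv2.INTER_CUBIC)); ims.append(1)
# project rack/drawer hypotheses
def pr(c,p): return cv2.projectPoints(np.array([p],float),c['rvec'],c['tvec'],c['mtx'],None)[0].ravel()
for n,c,x0,y0 in(('t',a,225,130),('s',b,190,150)):
  for y in(-.11,-.19):
    for x in(.52,.53,.54): print(n,'z.07',x,y,((pr(c,[x,y,.07])-[x0,y0])*6).round(), 'z.0', ((pr(c,[x,y,.0])-[x0,y0])*6).round())
```

```text
t z.07 0.52 -0.11 [263. 242.] z.0 [257. 274.]
t z.07 0.53 -0.11 [263. 223.] z.0 [257. 256.]
t z.07 0.54 -0.11 [262. 204.] z.0 [257. 238.]
t z.07 0.52 -0.19 [419. 240.] z.0 [406. 272.]
t z.07 0.53 -0.19 [418. 221.] z.0 [405. 254.]
t z.07 0.54 -0.19 [417. 203.] z.0 [404. 236.]
s z.07 0.52 -0.11 [290. 200.] z.0 [294. 307.]
s z.07 0.53 -0.11 [266. 200.] z.0 [271. 307.]
s z.07 0.54 -0.11 [242. 200.] z.0 [248. 307.]
s z.07 0.52 -0.19 [294.  63.] z.0 [298. 172.]
s z.07 0.53 -0.19 [271.  63.] z.0 [276. 172.]
s z.07 0.54 -0.19 [248.  63.] z.0 [254. 172.]
```

View pics/r0.png

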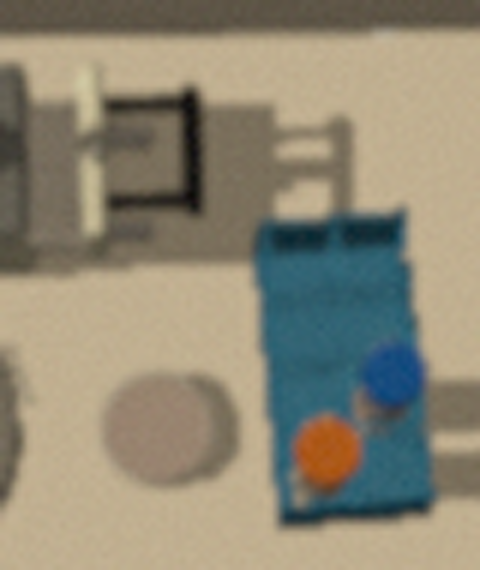

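View pics/r1.png

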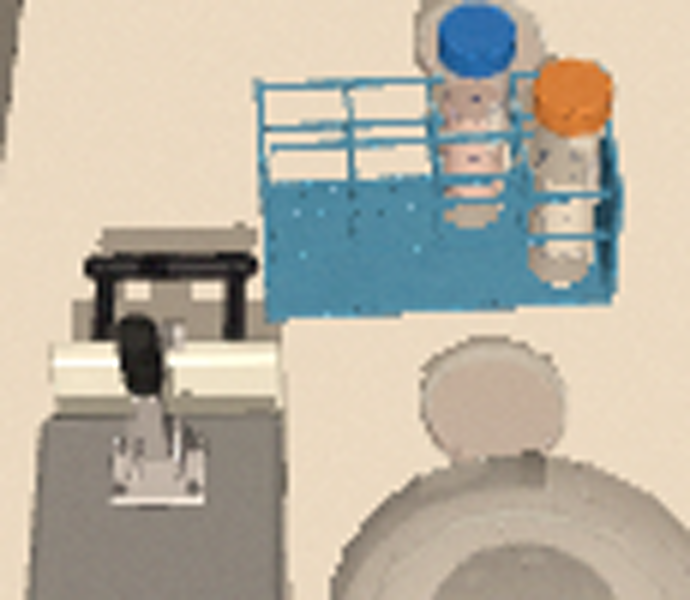

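Run:
```python
from h import *
a=dict(np.load('top0.npz'));b=dict(np.load('side0.npz'))
for n,c,x0,y0,L in(('t',a,225,130,[('rackL',258,225,.07),('rackR',403,212,.07),('panR',93,236,.086),('panL',93,65,.086),('hL',190,88,.076),('hR',190,212,.076)]),
 ('s',b,190,150,[('rkFarTop',257,80,.07),('rkNearTop',270,148,.07),('rkNearBase',267,320,0.0),('panL',50,345,.086),('panR',283,347,.086),('hL',85,265,.076),('hR',257,263,.076)])):
  for k,u,v,z in L: print(n,k,world(c,u/6+x0-.5,v/6+y0-.5,z).round(4), 'inc',w2inc(world(c,u/6+x0-.5,v/6+y0-.5,z)).round(4))
delta(inc2w(0,-.084),.2,np.pi+TH)
```

```text
t rackL [ 0.5306 -0.1061  0.07  ] inc [-0.0392 -0.1183]
t rackR [ 0.5367 -0.1809  0.07  ] inc [-0.0349 -0.1931]
t panR [ 0.5216 -0.0217  0.086 ] inc [-0.0462 -0.0336]
t panL [ 0.6122 -0.0223  0.086 ] inc [ 0.0444 -0.0364]
t hL [ 0.6025 -0.0722  0.076 ] inc [ 0.0335 -0.086 ]
t hR [ 0.5363 -0.0712  0.076 ] inc [-0.0327 -0.0835]
s rkFarTop [ 0.5372 -0.1814  0.07  ] inc [-0.0343 -0.1936]
s rkNearTop [ 0.5305 -0.1412  0.07  ] inc [-0.0401 -0.1533]
s rkNearBase [ 0.5331 -0.1046  0.    ] inc [-0.0367 -0.1168]
s panL [ 0.6123 -0.0214  0.086 ] inc [ 0.0445 -0.0355]
s panR [ 0.5217 -0.0204  0.086 ] inc [-0.0461 -0.0323]
s hL [ 0.6031 -0.0709  0.076 ] inc [ 0.0341 -0.0848]
s hR [ 0.5337 -0.072   0.076 ] inc [-0.0353 -0.0842]
t 0.9 tcp [0.2937 0.3878 0.3065] inc [-0.2644  0.3811] yaw -3.118 F [ 0.3 -0.   0.2] w 0.497 g 0.0
  shift now-axes [-0.2643 -0.4651  0.1066] shift goal-axes [-0.2644 -0.4651  0.1065] turn [-0.0004 -0.0002  0.0002]
```

>>> servo_tool:
  targets:
    - [-0.024,-0.043,0,0,0,0,0.5]
    - [-0.024,-0.043,0,0,0,0,0.5]
    - [-0.024,-0.043,0,0,0,0,0.5]
    - [-0.024,-0.043,0,0,0,0,0.6]
    - [-0.024,-0.043,0,0,0,0,0.6]
    - [-0.024,-0.043,0,0,0,0,0.6]
    - [-0.024,-0.043,0,0,0,0,0.6]
    - [-0.024,-0.043,0,0,0,0,0.6]

```text
time_s: 1.7
tcp_pos: [0.4937, 0.0483, 0.3066]
eef_rot: [3.141, -0.0, -3.119]
wrist_force: [1.0, 0.8, -0.8]
width: 0.4
grip_force: 0.0
```

>>> servo_tool:
  targets:
    - [-0.024,-0.043,0,0,0,0,0.6]
    - [-0.024,-0.043,0,0,0,0,0.6]
    - [-0.024,-0.043,0,0,0,0,0.6]
    - [0,0,0,0,0,0,0.6]
    - [0,0,0,0,0,0,0.6]

```text
time_s: 2.2
tcp_pos: [0.5679, -0.0779, 0.3058]
eef_rot: [3.141, -0.002, -3.121]
wrist_force: [-0.2, -0.1, -0.3]
width: 0.397
grip_force: 0.0
```

Run:
```python
from h import *
delta(inc2w(0,-.085),.082,np.pi+TH)
```

```text
t 2.2 tcp [ 0.5679 -0.0779  0.3058] inc [-0.0012 -0.0909] yaw -3.121 F [-0.2 -0.1 -0.3] w 0.397 g 0.0
  shift now-axes [-0.0016  0.0058  0.2238] shift goal-axes [-0.0012  0.0059  0.2238] turn [ 0.0006 -0.0017 -0.0027]
```

>>> servo_tool:
  targets:
    - [0,0.003,0.045,0,0,0,0.6]
    - [-0.001,0.003,0.045,0,0,0,0.6]
    - [0,0,0.045,0,0,0,0.6]
    - [0,0,0.04,0,0,0,0.6]
    - [0,0,0.025,0,0,0,0.6]
    - [0,0,0.015,0,0,0,0.6]
    - [0,0,0.008,0,0,0,0.6]
    - [0,0,0,0,0,0,0.6]

```text
time_s: 3.0
tcp_pos: [0.5689, -0.0704, 0.0836]
eef_rot: [3.141, -0.001, -3.118]
wrist_force: [-0.0, 0.8, 0.6]
width: 0.395
grip_force: 0.0
```

>>> servo_tool:
  targets:
    - [0,0,0,0,0,0,1]
    - [0,0,0,0,0,0,1]
    - [0,0,0,0,0,0,1]
    - [0,0,0,0,0,0,1]
    - [0,0,0,0,0,0,1]
  squeeze: 40

```text
time_s: 3.5
tcp_pos: [0.5693, -0.0711, 0.0841]
eef_rot: [-3.141, 0.001, -3.118]
wrist_force: [-0.2, 0.6, -0.1]
width: 0.002
grip_force: 0.0
```

>>> servo_tool:
  targets:
    - [0,-0.005,0,0,0,0,1]
    - [0,-0.01,0,0,0,0,1]
    - [0,-0.01,0,0,0,0,1]
    - [0,-0.01,0,0,0,0,1]
    - [0,-0.005,0,0,0,0,1]
    - [0,0,0,0,0,0,1]

```text
time_s: 4.1
tcp_pos: [0.57, -0.1121, 0.0837]
eef_rot: [-3.142, 0.0, -3.12]
wrist_force: [0.1, -0.6, -0.7]
width: 0.0
grip_force: 0.0
```

Run:
```python
from h import *
delta(inc2w(0,-.292),.082,np.pi+TH)
ims=[]
b=shot('side'); np.savez('s1.npz',**b)
im=cv2.convertScaleAbs(b['image'][150:250,190:305,::-1],alpha=1.3)
cv2.imwrite('pics/r2.png',cv2.resize(im,None,fx=6,fy=6,interpolation=cv2.INTER_CUBIC))
```

```text
t 4.1 tcp [ 0.57   -0.1121  0.0837] inc [ 1.000e-04 -1.251e-01] yaw -3.12 F [ 0.1 -0.6 -0.7] w 0.0 g 0.0
  shift now-axes [-0.0002 -0.1669  0.0017] shift goal-axes [ 1.000e-04 -1.669e-01  1.700e-03] turn [-0.      0.0001 -0.0018]
```

View pics/r2.png

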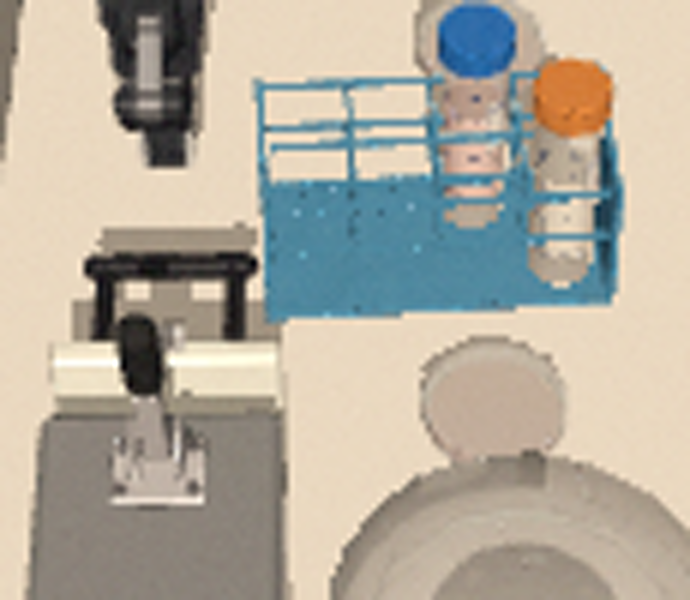

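The fingers closed empty and the drawer hasn't moved: fingertip at (165,165), handle at (170,265). I'll check the tip height from depth.

Run:
```python
from h import *
b=dict(np.load('s1.npz'))
for n,u,v in [('tip',165,160),('tip2',155,150),('tip3',172,140),('kn',150,105),('handle',170,265),('handle',120,267),('rackpost',260,100),('base',300,300)]:
    print(n,world(b,u/6+190-.5,v/6+150-.5).round(4))
R,_=cv2.Rodrigues(b['rvec']); 
p=cv2.projectPoints(np.array([[.57,-.1121,.059],[.57,-.1121,.078],[.57,-.112,.138]]),b['rvec'],b['tvec'],b['mtx'],None)[0].reshape(-1,2)
print(((p-[190,150])*6).round())
```

```text
tip [ 0.5704 -0.0994  0.1076]
tip2 [ 0.5735 -0.0953  0.1179]
tip3 [ 0.5668 -0.099   0.1197]
kn [ 0.5684 -0.0517  0.1887]
handle [ 0.5682 -0.0663  0.0815]
handle [ 0.5888 -0.0691  0.0769]
rackpost [ 0.5356 -0.1702  0.0691]
base [ 0.5188 -0.1125  0.0041]
[[172. 214.]
 [169. 183.]
 [160.  81.]]
```

Run:
```python
from h import *
s=env.get_state(); print(s['tcp_pos'],s['qpos'].round(4),s['eef_rot'])
b=shot('side'); a=shot('top'); np.savez('s2.npz',**b); np.savez('t2.npz',**a)
for n,c in(('t',a),('s',b)):
    v,u=np.mgrid[:384,:512]; R,_=cv2.Rodrigues(c['rvec'])
    p=(np.stack([u,v,np.ones_like(u)],-1)@np.linalg.inv(c['mtx']).T)*c['z_map'][...,None]
    p=(p-c['tvec'].ravel())@R
    for z0 in np.arange(.07,.3,.02):
        q=p[((p>(.50,-.19,z0))&(p<(.64,-.03,z0+.02))).all(-1)]
        if len(q): print(n,round(z0,2),len(q),np.median(q,0).round(3),q.min(0).round(3),q.max(0).round(3))
im=b['image'][:260,130:400,::-1]
cv2.imwrite('pics/s2.png',cv2.resize(cv2.convertScaleAbs(im,alpha=1.4),None,fx=2.3,fy=2.3,interpolation=cv2.INTER_CUBIC))
```

```text
[ 0.56993092 -0.1115613   0.08363928] [-2.1380e-01  5.4110e-01  1.8087e+00  1.0000e-04  7.9190e-01 -1.8068e+00] [ 3.14148436e+00 -9.83723550e-05 -3.11951087e+00]
s 0.07 215 [ 0.565 -0.067  0.078] [ 0.512 -0.181  0.07 ] [ 0.602 -0.031  0.084]
s 0.09 22 [ 0.569 -0.103  0.105] [ 0.559 -0.114  0.099] [ 0.581 -0.097  0.11 ]
s 0.11 35 [ 0.569 -0.099  0.117] [ 0.561 -0.107  0.11 ] [ 0.58  -0.095  0.127]
s 0.13 12 [ 0.562 -0.08   0.147] [ 0.557 -0.103  0.139] [ 0.576 -0.078  0.149]
s 0.15 49 [ 0.56  -0.095  0.163] [ 0.553 -0.116  0.151] [ 0.585 -0.062  0.17 ]
s 0.17 103 [ 0.566 -0.064  0.184] [ 0.551 -0.121  0.17 ] [ 0.588 -0.048  0.19 ]
s 0.19 136 [ 0.568 -0.072  0.2  ] [ 0.551 -0.114  0.19 ] [ 0.589 -0.049  0.21 ]
s 0.21 93 [ 0.567 -0.074  0.221] [ 0.536 -0.095  0.21 ] [ 0.602 -0.066  0.23 ]
s 0.23 230 [ 0.567 -0.078  0.24 ] [ 0.533 -0.102  0.23 ] [ 0.606 -0.071  0.25 ]
s 0.25 297 [ 0.566 -0.08   0.262] [ 0.533 -0.12   0.25 ] [ 0.606 -0.07   0.27 ]
s 0.27 168 [ 0.564 -0.082  0.274] [ 0.532 -0.113  0.27 ] [ 0.607 -0.069  0.29 ]
s 0.29 311 [ 0.566 -0.078  0.301] [ 0.531 -0.121  0.29 ] [ 0.608 -0.07   0.31 ]
```

View pics/s2.png

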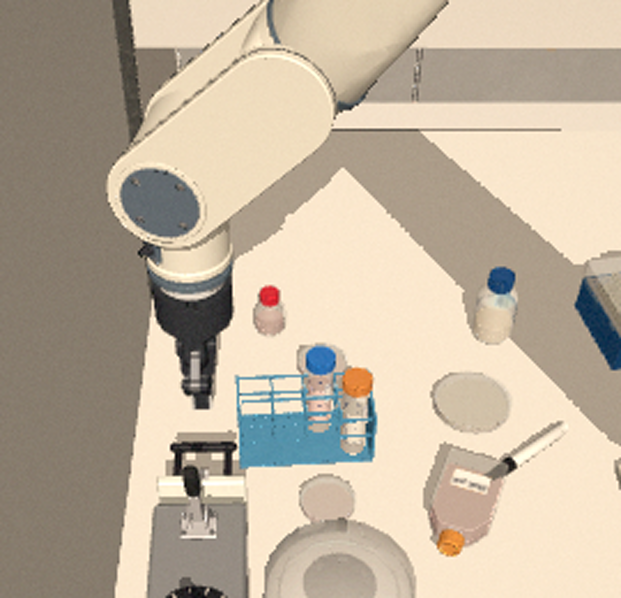

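The picture shows the tips well above the handle: depth gives about 0.10 m while the TCP reads 0.084. I'll check this with a gentle touchdown on bare bench.

>>> servo_tool:
  targets:
    - [-0.02,-0.025,0,0,0,0,1]
    - [0,0,0.02,0,0,0,1]
    - [0,0,0.02,0,0,0,1]
    - [0,0,0.01,0,0,0,1]
    - [0,0,0,0,0,0,1]
    - [0,0,0,0,0,0,1]

```text
time_s: 4.85
tcp_pos: [0.5907, -0.1353, 0.034]
eef_rot: [3.142, 0.0, -3.118]
wrist_force: [0.4, -0.4, 1.7]
width: -0.002
grip_force: 0.0
```

```bash
cat >> h.py <<'E'
def cloud(c):
    v,u=np.mgrid[:384,:512]; R,_=cv2.Rodrigues(c['rvec'])
    p=(np.stack([u,v,np.ones_like(u)],-1)@np.linalg.inv(c['mtx']).T)*c['z_map'][...,None]
    return (p-c['tvec'].ravel())@R
def reg(p,nm,lo,hi):
    q=p[((p>lo)&(p<hi)).all(-1)]
    print(nm,len(q),*( ['med',np.median(q,0).round(3),'min',q.min(0).round(3),'max',q.max(0).round(3)] if len(q) else []))
    return q
E
python3 - <<'E'
from h import *
delta(inc2w(.02,-.15),0,np.pi+TH)
p=cloud(shot('side')); reg(p,'finger',(.56,-.17,.015),(.62,-.11,.12)); reg(p,'bench',(.45,-.36,-.03),(.47,-.31,.03)); reg(p,'bench2',(.57,-.25,-.03),(.6,-.2,.03))
E
```

```text
t 4.8 tcp [ 0.5907 -0.1353  0.034 ] inc [ 0.0202 -0.1488] yaw -3.118 F [ 0.4 -0.4  1.7] w -0.002 g 0.0
  shift now-axes [ 0.0002 -0.0012  0.034 ] shift goal-axes [ 0.0002 -0.0012  0.034 ] turn [0. 0. 0.]
finger 99 med [ 0.586 -0.121  0.073] min [ 0.573 -0.141  0.04 ] max [ 0.608 -0.116  0.12 ]
bench 80 med [ 0.46  -0.333 -0.002] min [ 0.451 -0.36  -0.006] max [ 0.469 -0.311  0.002]
bench2 86 med [ 0.579 -0.225 -0.002] min [ 0.57  -0.249 -0.006] max [ 0.589 -0.2    0.003]
```

>>> servo_tool:
  targets:
    - [0,0,0.01,0,0,0,1]
    - [0,0,0.005,0,0,0,1]
    - [0,0,0.003,0,0,0,1]
    - [0,0,0,0,0,0,1]

```text
time_s: 5.3
tcp_pos: [0.5902, -0.1354, 0.0151]
eef_rot: [3.141, -0.001, -3.118]
wrist_force: [0.3, 0.0, 0.7]
width: -0.0
grip_force: 0.0
```

Run:
```python
from h import *
delta(inc2w(.02,-.15),0,np.pi+TH)
p=cloud(shot('side')); reg(p,'finger',(.56,-.17,.012),(.62,-.11,.12))
```

```text
t 5.3 tcp [ 0.5902 -0.1354  0.0151] inc [ 0.0196 -0.1489] yaw -3.118 F [0.3 0.  0.7] w -0.0 g 0.0
  shift now-axes [-0.0004 -0.0011  0.0151] shift goal-axes [-0.0004 -0.0011  0.0151] turn [ 0.0003 -0.001  -0.0004]
finger 106 med [ 0.585 -0.12   0.088] min [ 0.573 -0.143  0.032] max [ 0.607 -0.112  0.12 ]
```

>>> servo_tool:
  targets:
    - [0,0,0.003,0,0,0,1]
    - [0,0,0,0,0,0,1]

```text
time_s: 5.55
tcp_pos: [0.5905, -0.1355, 0.0125]
eef_rot: [3.142, -0.0, -3.118]
wrist_force: [-0.2, 0.2, -0.3]
width: -0.0
grip_force: 0.0
```

>>> servo_tool:
  targets:
    - [0,0,0.003,0,0,0,1]
    - [0,0,0,0,0,0,1]

```text
time_s: 5.75
tcp_pos: [0.5904, -0.1355, 0.0094]
eef_rot: [3.141, -0.0, -3.118]
wrist_force: [-0.4, 0.8, 0.4]
width: 0.002
grip_force: 0.0
```

>>> servo_tool:
  targets:
    - [0,0,0.003,0,0,0,1]
    - [0,0,0.003,0,0,0,1]
    - [0,0,0,0,0,0,1]

```text
time_s: 6.05
tcp_pos: [0.5902, -0.1354, 0.0032]
eef_rot: [3.141, -0.001, -3.118]
wrist_force: [-0.9, 0.4, 0.5]
width: -0.002
grip_force: 0.0
```

>>> servo_tool:
  targets:
    - [0,0,0.003,0,0,0,1]
    - [0,0,0.003,0,0,0,1]
    - [0,0,0,0,0,0,1]

```text
time_s: 6.35
tcp_pos: [0.5902, -0.1354, -0.0028]
eef_rot: [3.141, -0.001, -3.118]
wrist_force: [-0.4, 0.7, -0.7]
width: -0.004
grip_force: 0.0
```

Run:
```python
from h import *
delta(inc2w(.02,-.15),0,np.pi+TH)
p=cloud(shot('side')); reg(p,'finger',(.56,-.17,.007),(.62,-.115,.12))
```

```text
t 6.3 tcp [ 0.5902 -0.1354 -0.0028] inc [ 0.0197 -0.1489] yaw -3.118 F [-0.4  0.7 -0.7] w -0.004 g 0.0
  shift now-axes [-0.0003 -0.0011 -0.0028] shift goal-axes [-0.0003 -0.0011 -0.0028] turn [ 0.0002 -0.0008 -0.0004]
finger 118 med [ 0.581 -0.12   0.08 ] min [ 0.571 -0.139  0.017] max [ 0.61  -0.115  0.12 ]
```

>>> servo_tool:
  targets:
    - [0,0,0.003,0,0,0,1]
    - [0,0,0.003,0,0,0,1]
    - [0,0,0,0,0,0,1]

```text
time_s: 6.7
tcp_pos: [0.5902, -0.1354, -0.0088]
eef_rot: [3.141, -0.001, -3.118]
wrist_force: [0.6, -0.2, -0.2]
width: 0.001
grip_force: 0.0
```

>>> servo_tool:
  targets:
    - [0,0,0.003,0,0,0,1]
    - [0,0,0,0,0,0,1]

```text
time_s: 6.9
tcp_pos: [0.5903, -0.1355, -0.0116]
eef_rot: [3.141, -0.001, -3.118]
wrist_force: [-0.3, 0.0, -0.7]
width: 0.002
grip_force: 0.0
```

>>> servo_tool:
  targets:
    - [0,0,0.002,0,0,0,1]
    - [0,0,0,0,0,0,1]

```text
time_s: 7.1
tcp_pos: [0.5905, -0.1355, -0.0135]
eef_rot: [3.142, -0.0, -3.118]
wrist_force: [0.9, 0.4, 0.9]
width: 0.0
grip_force: 0.0
```

>>> servo_tool:
  targets:
    - [0,0,0.002,0,0,0,1]
    - [0,0,0,0,0,0,1]

```text
time_s: 7.3
tcp_pos: [0.5908, -0.1356, -0.0145]
eef_rot: [-3.142, 0.0, -3.118]
wrist_force: [-2.4, 0.7, 7.9]
width: 0.002
grip_force: 4.0
```

Contact at reported z = −0.014, so the shut tips sit at reported z + 0.014 and the grasp point at + 0.033. Going back to the handle with that correction.

>>> servo_tool:
  targets:
    - [0,0,-0.04,0,0,0,1]
    - [0,0,-0.045,0,0,0,0.6]
    - [0,0,-0.045,0,0,0,0.6]
    - [0.02,0.035,0,0,0,0,0.6]
    - [0,0.03,0,0,0,0,0.6]
    - [0,0,0,0,0,0,0.6]

```text
time_s: 7.9
tcp_pos: [0.5684, -0.0685, 0.1153]
eef_rot: [3.141, 0.0, -3.116]
wrist_force: [0.9, -1.1, -0.6]
width: 0.396
grip_force: 0.0
```

Run:
```python
from h import *
delta(inc2w(0,-.0845),.043,np.pi+TH)
```

```text
t 7.9 tcp [ 0.5684 -0.0685  0.1153] inc [-0.0005 -0.0815] yaw -3.116 F [ 0.9 -1.1 -0.6] w 0.396 g 0.0
  shift now-axes [-0.0005 -0.0031  0.0723] shift goal-axes [-0.0005 -0.003   0.0723] turn [0.0005 0.0002 0.002 ]
```

>>> servo_tool:
  targets:
    - [0,-0.003,0.03,0,0,0,0.6]
    - [0,0,0.025,0,0,0,0.6]
    - [0,0,0.017,0,0,0,0.6]
    - [0,0,0,0,0,0,0.6]
    - [0,0,0,0,0,0,1]
    - [0,0,0,0,0,0,1]
    - [0,0,0,0,0,0,1]
    - [0,0,0,0,0,0,1]

```text
time_s: 8.7
tcp_pos: [0.5697, -0.0743, 0.0435]
eef_rot: [-3.141, 0.001, -3.118]
wrist_force: [0.1, -0.9, -1.0]
width: 0.11
grip_force: 39.2
```

>>> servo_tool:
  targets:
    - [0,-0.005,0,0,0,0,1]
    - [0,-0.01,0,0,0,0,1]
    - [0,-0.01,0,0,0,0,1]
    - [0,-0.01,0,0,0,0,1]
    - [0,-0.005,0,0,0,0,1]
    - [0,0,0,0,0,0,1]

```text
time_s: 9.3
tcp_pos: [0.5706, -0.1161, 0.0434]
eef_rot: [-3.141, 0.001, -3.119]
wrist_force: [-1.5, -3.3, 5.2]
width: 0.115
grip_force: 39.9
```

Run:
```python
from h import *
delta(inc2w(0,-.292),.043,np.pi+TH)
p=cloud(shot('side')); reg(p,'panel',(.51,-.09,.08),(.62,-.02,.089)); reg(p,'rack',(.48,-.25,.03),(.56,-.08,.078))
```

```text
t 9.3 tcp [ 0.5706 -0.1161  0.0434] inc [ 0.0005 -0.1291] yaw -3.119 F [-1.5 -3.3  5.2] w 0.115 g 39.9
  shift now-axes [ 0.0003 -0.1629  0.0006] shift goal-axes [ 0.0005 -0.1629  0.0004] turn [-0.001   0.0012 -0.0014]
panel 163 med [ 0.563 -0.062  0.084] min [ 0.524 -0.082  0.08 ] max [ 0.613 -0.056  0.088]
rack 294 med [ 0.51  -0.143  0.066] min [ 0.481 -0.186  0.038] max [ 0.558 -0.08   0.078]
```

>>> servo_tool:
  targets:
    - [0,-0.01,0,0,0,0,1]
    - [0,-0.01,0,0,0,0,1]
    - [0,-0.01,0,0,0,0,1]
    - [0,-0.01,0,0,0,0,1]

```text
time_s: 9.75
tcp_pos: [0.5713, -0.1553, 0.0434]
eef_rot: [-3.141, 0.001, -3.119]
wrist_force: [-1.0, 1.6, 7.5]
width: 0.111
grip_force: 39.9
```

>>> servo_tool:
  targets:
    - [0,-0.01,0,0,0,0,1]
    - [0,-0.01,0,0,0,0,1]
    - [0,0,0,0,0,0,1]

```text
time_s: 10.05
tcp_pos: [0.5718, -0.1765, 0.0434]
eef_rot: [-3.14, 0.001, -3.12]
wrist_force: [-1.4, -2.0, 5.7]
width: 0.114
grip_force: 39.9
```

Run:
```python
from h import *
delta(inc2w(0,-.292),.043,np.pi+TH)
b=shot('side');p=cloud(b); reg(p,'panel',(.51,-.19,.08),(.62,-.08,.089))
im=cv2.convertScaleAbs(b['image'][150:250,190:305,::-1],alpha=1.3)
cv2.imwrite('pics/r3.png',cv2.resize(im,None,fx=6,fy=6,interpolation=cv2.INTER_CUBIC))
```

```text
t 10.1 tcp [ 0.5718 -0.1765  0.0434] inc [ 0.0003 -0.1896] yaw -3.12 F [-1.4 -2.   5.7] w 0.114 g 39.9
  shift now-axes [ 0.0002 -0.1024  0.0006] shift goal-axes [ 0.0003 -0.1024  0.0004] turn [-0.0013  0.0011 -0.0016]
panel 183 med [ 0.57  -0.123  0.084] min [ 0.526 -0.178  0.08 ] max [ 0.613 -0.117  0.087]
```

View pics/r3.png

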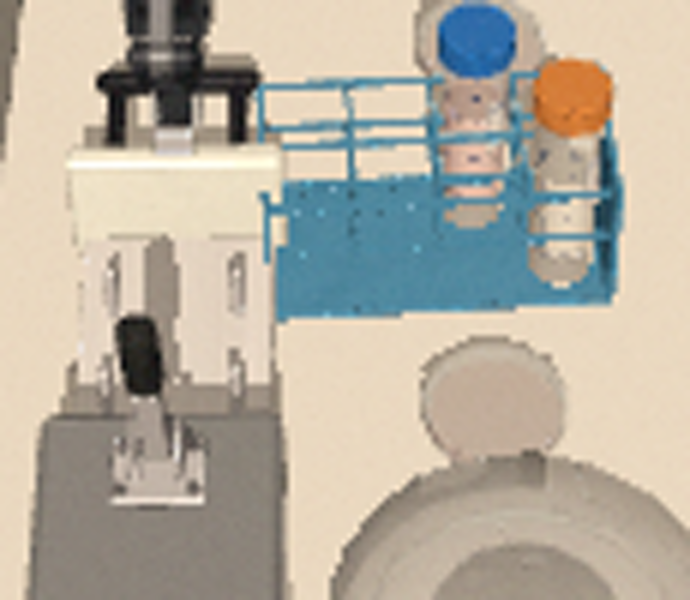

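The drawer is sliding past the rack with no extra force; panel top at (175,155). Pulling on.

>>> servo_tool:
  targets:
    - [0,-0.01,0,0,0,0,1]
    - [0,-0.01,0,0,0,0,1]
    - [0,-0.01,0,0,0,0,1]
    - [0,0,0,0,0,0,1]

```text
time_s: 10.5
tcp_pos: [0.5724, -0.2065, 0.0434]
eef_rot: [-3.14, 0.001, -3.12]
wrist_force: [-1.9, -1.3, 6.4]
width: 0.11
grip_force: 39.9
```

>>> servo_tool:
  targets:
    - [0,-0.01,0,0,0,0,1]
    - [0,-0.01,0,0,0,0,1]
    - [0,-0.01,0,0,0,0,1]
    - [0,0,0,0,0,0,1]

```text
time_s: 10.9
tcp_pos: [0.573, -0.2364, 0.0434]
eef_rot: [-3.14, 0.001, -3.119]
wrist_force: [-1.3, -1.5, 6.4]
width: 0.107
grip_force: 39.9
```

>>> servo_tool:
  targets:
    - [0,-0.01,0,0,0,0,1]
    - [0,-0.01,0,0,0,0,1]
    - [0,-0.01,0,0,0,0,1]
    - [0,-0.005,0,0,0,0,1]
    - [0,0,0,0,0,0,1]

```text
time_s: 11.4
tcp_pos: [0.5736, -0.2711, 0.0434]
eef_rot: [-3.14, 0.001, -3.119]
wrist_force: [-1.7, -2.3, 6.1]
width: 0.111
grip_force: 39.9
```

Run:
```python
from h import *
delta(inc2w(0,-.292),.043,np.pi+TH)
p=cloud(shot('side')); reg(p,'panel',(.51,-.25,.08),(.62,-.17,.089));reg(p,'media',(.54,-.4,.095),(.63,-.3,.12))
```

```text
t 11.4 tcp [ 0.5736 -0.2711  0.0434] inc [-1.000e-04 -2.842e-01] yaw -3.119 F [-1.7 -2.3  6.1] w 0.111 g 39.9
  shift now-axes [-0.0001 -0.0078  0.0004] shift goal-axes [-0.0001 -0.0078  0.0004] turn [-0.0013  0.0008 -0.0014]
panel 135 med [ 0.573 -0.217  0.083] min [ 0.528 -0.25   0.08 ] max [ 0.615 -0.21   0.089]
media 0
```

>>> servo_tool:
  targets:
    - [0,-0.005,0,0,0,0,1]
    - [0,0,0,0,0,0,1]

```text
time_s: 11.65
tcp_pos: [0.5737, -0.2757, 0.0434]
eef_rot: [-3.141, 0.001, -3.119]
wrist_force: [-2.1, -1.6, 5.6]
width: 0.108
grip_force: 39.9
```

>>> servo_tool:
  targets:
    - [0,-0.004,0,0,0,0,1]
    - [0,0,0,0,0,0,1]
    - [0,0,0,0,0,0,1]

```text
time_s: 11.95
tcp_pos: [0.5738, -0.2793, 0.0434]
eef_rot: [-3.141, 0.001, -3.119]
wrist_force: [-1.0, 0.7, 5.3]
width: 0.114
grip_force: 40.0
```

>>> servo_tool:
  targets:
    - [0,-0.003,0,0,0,0,1]
    - [0,0,0,0,0,0,1]
    - [0,0,0,0,0,0,1]

```text
time_s: 12.25
tcp_pos: [0.5737, -0.2794, 0.0433]
eef_rot: [3.138, -0.001, -3.119]
wrist_force: [0.5, 13.0, 10.8]
width: 0.11
grip_force: 40.5
```

>>> servo_tool:
  targets:
    - [0,0.002,0,0,0,0,0.7]
    - [0,0,0,0,0,0,0.7]
    - [0,0,0,0,0,0,0.7]
    - [0,0,-0.03,0,0,0,0.7]
    - [0,0,-0.04,0,0,0,0.7]
    - [0,0,-0.04,0,0,0,0.7]
    - [0.04,0,0,0,0,0,0.3]
    - [0.04,0,0,0,0,0,0]

```text
time_s: 13.05
tcp_pos: [0.4942, -0.2818, 0.1542]
eef_rot: [-3.139, 0.003, -3.118]
wrist_force: [-0.7, -0.8, -1.1]
width: 0.634
grip_force: 0.0
```

>>> servo_tool:
  targets:
    - [0.04,0,0,0,0,0,0.05]
    - [0,0,0,0,0,0,0.05]
    - [0,0,0,0,0,0,0.05]

```text
time_s: 13.35
tcp_pos: [0.4535, -0.2825, 0.153]
eef_rot: [-3.141, 0.001, -3.12]
wrist_force: [0.7, 0.2, 0.5]
width: 0.949
grip_force: 0.0
```

Run:
```python
from h import *
a=shot('top');b=shot('side'); np.savez('t3.npz',**a); np.savez('s3.npz',**b)
for n,c in(('t',a),('s',b)):
    p=cloud(c); 
    reg(p,n+'dishA',(.39,-.1,.011),(.48,0,.022)); reg(p,n+'dishB',(.39,-.32,.011),(.48,-.22,.022)); reg(p,n+'panel',(.5,-.26,.08),(.63,-.19,.089));reg(p,n+'media',(.54,-.4,.095),(.63,-.3,.12));reg(p,n+'posts',(.5,-.21,.058),(.63,-.02,.075))
delta((.437,-.267),-.0175,np.pi+TH)
s=5; im=cv2.convertScaleAbs(b['image'][130:250,180:300,::-1],alpha=1.3)
cv2.imwrite('pics/r4.png',cv2.resize(im,None,fx=s,fy=s,interpolation=cv2.INTER_CUBIC))
```

```text
tdishA 129 med [ 0.45  -0.061  0.016] min [ 0.424 -0.083  0.011] max [ 0.467 -0.032  0.022]
tdishB 0
tpanel 107 med [ 0.563 -0.229  0.084] min [ 0.528 -0.258  0.08 ] max [ 0.615 -0.222  0.089]
tmedia 0
tposts 102 med [ 0.534 -0.145  0.069] min [ 0.501 -0.184  0.058] max [ 0.599 -0.034  0.075]
sdishA 363 med [ 0.436 -0.049  0.014] min [ 0.406 -0.082  0.011] max [ 0.466 -0.021  0.018]
sdishB 92 med [ 0.42  -0.268  0.013] min [ 0.407 -0.295  0.011] max [ 0.467 -0.237  0.018]
spanel 128 med [ 0.572 -0.224  0.083] min [ 0.528 -0.253  0.08 ] max [ 0.616 -0.218  0.089]
smedia 98 med [ 0.585 -0.343  0.102] min [ 0.57  -0.366  0.096] max [ 0.601 -0.329  0.106]
sposts 147 med [ 0.534 -0.127  0.067] min [ 0.501 -0.184  0.058] max [ 0.598 -0.032  0.072]
t 13.4 tcp [ 0.455  -0.2825  0.153 ] inc [-0.119  -0.2928] yaw -3.119 F [ 0.7 -0.8 -0.5] w 0.955 g 0.0
  shift now-axes [0.0178 0.016  0.1705] shift goal-axes [0.0176 0.0159 0.1705] turn [-0.0009  0.0012 -0.0007]
```

View pics/r4.png

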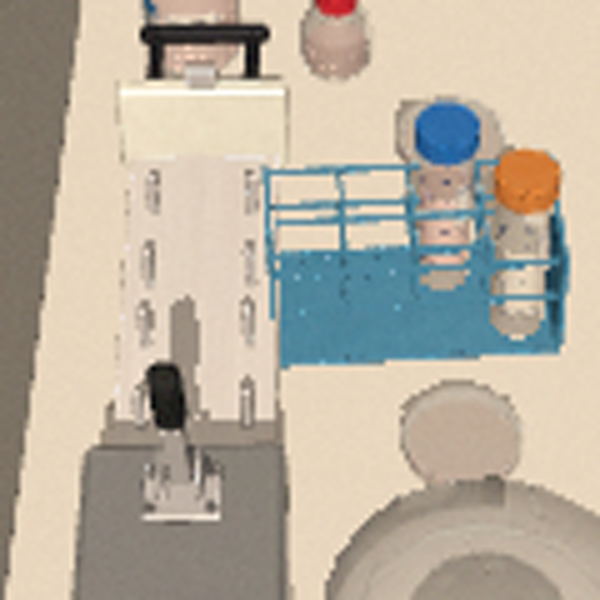

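Drawer fully out, eight cage posts visible (rows ~175–400, columns ~150 and 250), both dishes still in place. Next: pick dish B.

>>> servo_tool:
  targets:
    - [0.018,0.016,0,0,0,0,0.05]
    - [0,0,0.04,0,0,0,0.05]
    - [0,0,0.04,0,0,0,0.05]
    - [0,0,0.04,0,0,0,0.05]
    - [0,0,0.025,0,0,0,0.05]
    - [0,0,0.015,0,0,0,0.05]
    - [0,0,0,0,0,0,0.05]
    - [0,0,0,0,0,0,0.05]

```text
time_s: 14.25
tcp_pos: [0.4364, -0.2665, -0.0069]
eef_rot: [-3.141, 0.001, -3.118]
wrist_force: [0.3, 0.6, -0.6]
width: 0.948
grip_force: 0.0
```

Run:
```python
from h import *
delta((.437,-.267),-.0175,np.pi+TH)
b=dict(np.load('s3.npz'))
for sy in(-.167,-.075):
  for x in(-.026,.026):
    for y in(sy-.026,sy+.026):
      pts=[[*inc2w(x,y),z] for z in(.04,.068)]
      q=cv2.projectPoints(np.array(pts),b['rvec'],b['tvec'],b['mtx'],None)[0].reshape(-1,2)
      print(sy,x,y,((q-[180,130]+.5)*5).round().tolist())
```

```text
t 14.2 tcp [ 0.4364 -0.2665 -0.0069] inc [-0.1371 -0.2763] yaw -3.118 F [ 0.3  0.6 -0.6] w 0.948 g 0.0
  shift now-axes [-0.0006 -0.0006  0.0106] shift goal-axes [-0.0006 -0.0006  0.0106] turn [-0.0004  0.0005 -0.    ]
-0.167 -0.026 -0.193 [[250.0, 208.0], [248.0, 171.0]]
-0.167 -0.026 -0.14100000000000001 [[249.0, 281.0], [247.0, 244.0]]
-0.167 0.026 -0.193 [[152.0, 209.0], [148.0, 172.0]]
-0.167 0.026 -0.14100000000000001 [[148.0, 283.0], [144.0, 246.0]]
-0.075 -0.026 -0.10099999999999999 [[248.0, 341.0], [246.0, 304.0]]
-0.075 -0.026 -0.049 [[247.0, 423.0], [245.0, 386.0]]
-0.075 0.026 -0.10099999999999999 [[145.0, 343.0], [140.0, 306.0]]
-0.075 0.026 -0.049 [[140.0, 425.0], [136.0, 388.0]]
```

>>> servo_tool:
  targets:
    - [0,0,0.006,0,0,0,0.05]
    - [0,0,0.003,0,0,0,0.05]
    - [0,0,0,0,0,0,0.5]
    - [0,0,0,0,0,0,0.5]
    - [0,0,0,0,0,0,0.5]
    - [0,0,0,0,0,0,0.5]
  squeeze: 30

```text
time_s: 14.85
tcp_pos: [0.4358, -0.2663, -0.0154]
eef_rot: [-3.141, 0.001, -3.118]
wrist_force: [-1.9, 1.2, 6.9]
width: 0.694
grip_force: 30.9
```

>>> servo_tool:
  targets:
    - [0,0,-0.01,0,0,0,0.5]
    - [0,0,-0.03,0,0,0,0.5]
    - [0,0,-0.04,0,0,0,0.5]
    - [0,0,-0.04,0,0,0,0.5]
    - [0,0,-0.04,0,0,0,0.5]
    - [0,0,0,0,0,0,0.5]

```text
time_s: 15.45
tcp_pos: [0.4386, -0.2681, 0.1496]
eef_rot: [-3.136, 0.009, -3.118]
wrist_force: [0.8, -0.3, 0.0]
width: 0.689
grip_force: 32.6
```

Run:
```python
from h import *
delta(inc2w(-.001,-.167),.15,np.pi+TH)
b=shot('side');p=cloud(b)
s=env.get_state(); t=s['tcp_pos']; reg(p,'held',(t[0]-.05,t[1]-.05,t[2]+.0),(t[0]+.05,t[1]+.05,t[2]+.045)); reg(p,'benchB',(.39,-.32,.009),(.48,-.22,.022))
```

```text
t 15.4 tcp [ 0.4386 -0.2681  0.1496] inc [-0.135 -0.278] yaw -3.118 F [ 0.8 -0.3  0. ] w 0.689 g 32.6
  shift now-axes [-1.340e-01  1.111e-01  1.000e-04] shift goal-axes [-0.134   0.111  -0.0004] turn [-0.0058  0.0086 -0.0004]
held 243 med [ 0.448 -0.252  0.178] min [ 0.41  -0.297  0.164] max [ 0.468 -0.22   0.191]
benchB 0
```

>>> servo_tool:
  targets:
    - [-0.034,0.031,0,0,0,0,0.5]
    - [-0.04,0.03,0,0,0,0,0.5]
    - [-0.03,0.03,0,0,0,0,0.5]
    - [-0.03,0.02,0,0,0,0,0.5]
    - [0,0,0,0,0,0,0.5]
    - [0,0,0.04,0,0,0,0.5]
    - [0,0,0.035,0,0,0,0.5]
    - [0,0,0,0,0,0,0.5]

```text
time_s: 16.3
tcp_pos: [0.562, -0.1512, 0.0637]
eef_rot: [3.138, -0.01, -3.119]
wrist_force: [-0.1, -0.5, -0.2]
width: 0.689
grip_force: 32.7
```

Run:
```python
from h import *
delta(inc2w(-.001,-.167),.026,np.pi+TH)
b=shot('side');p=cloud(b)
reg(p,'held',(.52,-.21,.078),(.62,-.1,.11))
s=5; im=cv2.convertScaleAbs(b['image'][110:230,180:300,::-1],alpha=1.3)
cv2.imwrite('pics/r5.png',cv2.resize(im,None,fx=s,fy=s,interpolation=cv2.INTER_CUBIC))
```

```text
t 16.3 tcp [ 0.562  -0.1512  0.0637] inc [-0.0089 -0.164 ] yaw -3.119 F [-0.1 -0.5 -0.2] w 0.689 g 32.7
  shift now-axes [-0.0083 -0.0031  0.0376] shift goal-axes [-0.0079 -0.003   0.0377] turn [ 0.0031 -0.0103 -0.0006]
held 235 med [ 0.552 -0.137  0.092] min [ 0.533 -0.181  0.079] max [ 0.592 -0.105  0.11 ]
```

View pics/r5.png

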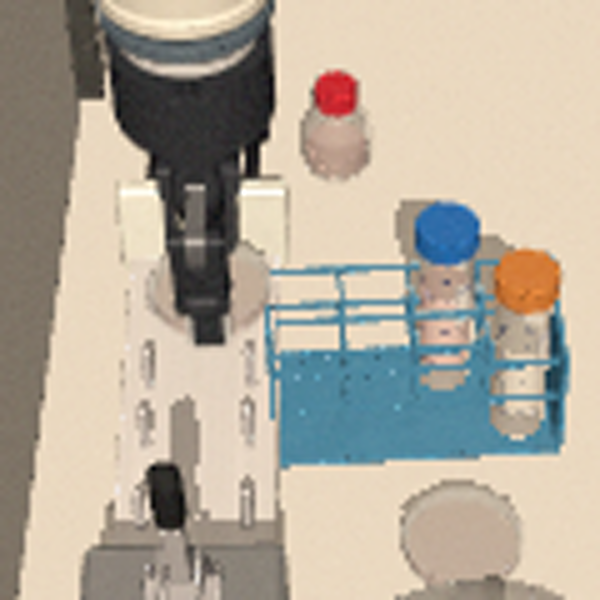

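Dish held level above the front cage at about (210,290), around 8 mm short in x. Let it settle, then correct.

>>> servo_tool:
  targets:
    - [-0.007,-0.002,0,0,0,0,0.5]
    - [0,0,0,0,0,0,0.5]
    - [0,0,0,0,0,0,0.5]

```text
time_s: 16.65
tcp_pos: [0.5754, -0.1545, 0.0705]
eef_rot: [-3.141, 0.003, -3.119]
wrist_force: [0.3, -0.2, 0.0]
width: 0.692
grip_force: 32.7
```

Run:
```python
from h import *
delta(inc2w(-.001,-.167),.026,np.pi+TH)
```

```text
t 16.6 tcp [ 0.5754 -0.1545  0.0705] inc [ 0.0044 -0.1676] yaw -3.119 F [ 0.3 -0.2  0. ] w 0.692 g 32.7
  shift now-axes [0.0056 0.0007 0.0444] shift goal-axes [0.0054 0.0006 0.0445] turn [-0.001   0.003  -0.0006]
```

>>> servo_tool:
  targets:
    - [0.0055,0.0005,0.005,0,0,0,0.5]
    - [0,0,0,0,0,0,0.5]
    - [0,0,0,0,0,0,0.5]
    - [0,0,0,0,0,0,0.5]

```text
time_s: 17.05
tcp_pos: [0.5685, -0.1535, 0.0638]
eef_rot: [-3.142, 0.0, -3.118]
wrist_force: [0.1, -0.2, -0.4]
width: 0.692
grip_force: 32.7
```

Run:
```python
from h import *
delta(inc2w(-.001,-.167),.026,np.pi+TH)
```

```text
t 17.1 tcp [ 0.5685 -0.1535  0.0638] inc [-0.0024 -0.1665] yaw -3.118 F [ 0.1 -0.2 -0.4] w 0.692 g 32.7
  shift now-axes [-0.0014 -0.0005  0.0378] shift goal-axes [-0.0014 -0.0005  0.0378] turn [-0.      0.0001 -0.0004]
```

>>> servo_tool:
  targets:
    - [-0.001,0,0.008,0,0,0,0.5]
    - [0,0,0.01,0,0,0,0.5]
    - [0,0,0.01,0,0,0,0.5]
    - [0,0,0.005,0,0,0,0.5]
    - [0,0,0,0,0,0,0.5]
    - [0,0,0,0,0,0,0.5]

```text
time_s: 17.65
tcp_pos: [0.5694, -0.1535, 0.0304]
eef_rot: [3.141, -0.0, -3.118]
wrist_force: [0.0, -0.4, -0.0]
width: 0.691
grip_force: 32.7
```

Run:
```python
from h import *
delta(inc2w(-.001,-.167),.026,np.pi+TH)
```

```text
t 17.6 tcp [ 0.5694 -0.1535  0.0304] inc [-0.0015 -0.1665] yaw -3.118 F [ 0.  -0.4 -0. ] w 0.691 g 32.7
  shift now-axes [-0.0005 -0.0005  0.0044] shift goal-axes [-0.0005 -0.0005  0.0044] turn [ 0.0001 -0.0005 -0.0004]
```

>>> servo_tool:
  targets:
    - [0,0,0.003,0,0,0,0.5]
    - [0,0,0.002,0,0,0,0.5]
    - [0,0,0,0,0,0,0.5]

```text
time_s: 17.95
tcp_pos: [0.5694, -0.1535, 0.0256]
eef_rot: [3.142, -0.0, -3.118]
wrist_force: [0.2, 0.8, 0.0]
width: 0.693
grip_force: 32.7
```

>>> servo_tool:
  targets:
    - [0,0,0.001,0,0,0,0.15]
    - [0,0,0,0,0,0,0.15]
    - [0,0,0,0,0,0,0.15]
    - [0,0,-0.01,0,0,0,0.15]
    - [0,0,-0.03,0,0,0,0.15]
    - [0,0,-0.04,0,0,0,0.15]
    - [0,0,-0.045,0,0,0,0.15]
    - [0.04,0.02,0,0,0,0,0.05]

```text
time_s: 18.75
tcp_pos: [0.5377, -0.1373, 0.1573]
eef_rot: [-3.136, 0.017, -3.119]
wrist_force: [0.5, -0.5, 0.4]
width: 0.953
grip_force: 0.0
```

>>> servo_tool:
  targets:
    - [0.04,0.04,0,0,0,0.14,0.05]
    - [0,0,0,0,0,0.14,0.05]
    - [0,0,0,0,0,0.14,0.05]
    - [0,0,0,0,0,0.14,0.05]
    - [0,0,0,0,0,0.14,0.05]
    - [0,0,0,0,0,0.14,0.05]
    - [0,0,0,0,0,0.14,0.05]
    - [0,0,0,0,0,0.14,0.05]

```text
time_s: 19.55
tcp_pos: [0.493, -0.0999, 0.1505]
eef_rot: [3.141, 0.001, 2.039]
wrist_force: [-0.3, 0.6, -0.8]
width: 0.951
grip_force: 0.0
```

Run:
```python
from h import *
a=shot('top');b=shot('side')
for n,c in(('t',a),('s',b)):
    p=cloud(c); 
    reg(p,n+'dishA',(.38,-.11,.010),(.49,0.01,.022)); reg(p,n+'placed',(.52,-.21,.05),(.62,-.1,.062)); reg(p,n+'otherdish',(.38,-.35,.01),(.49,-.2,.022))
delta((.436,-.0515),-.016,np.pi/2)
s=5; im=cv2.convertScaleAbs(b['image'][110:230,180:300,::-1],alpha=1.3)
cv2.imwrite('pics/r6.png',cv2.resize(im,None,fx=s,fy=s,interpolation=cv2.INTER_CUBIC))
```

```text
tdishA 0
tplaced 1 med [ 0.569 -0.172  0.055] min [ 0.569 -0.172  0.055] max [ 0.569 -0.172  0.055]
totherdish 9 med [ 0.484 -0.333  0.016] min [ 0.483 -0.346  0.01 ] max [ 0.489 -0.326  0.019]
sdishA 380 med [ 0.436 -0.05   0.014] min [ 0.406 -0.081  0.01 ] max [ 0.466 -0.021  0.018]
splaced 355 med [ 0.57  -0.15   0.054] min [ 0.531 -0.184  0.05 ] max [ 0.6   -0.102  0.062]
sotherdish 7 med [ 0.487 -0.325  0.018] min [ 0.484 -0.33   0.013] max [ 0.489 -0.32   0.021]
t 19.6 tcp [ 0.493  -0.0999  0.1504] inc [-0.0766 -0.1112] yaw 2.044 F [0.6 0.5 0.3] w 0.951 g 0.0
  shift now-axes [ 0.0692 -0.0288  0.1664] shift goal-axes [ 0.0484 -0.057   0.1664] turn [7.000e-04 3.000e-04 4.728e-01]
```

View pics/r6.png

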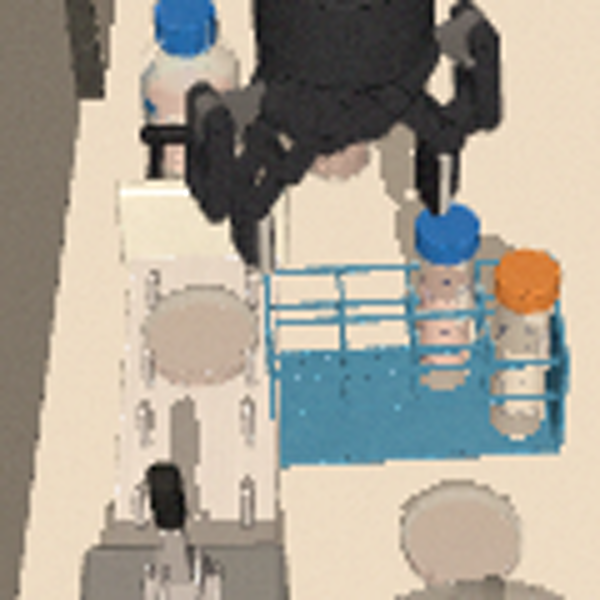

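Dish B sits flat in the front cage at (200,335), and dish A hasn't moved. Next: pick A, closing along x.

>>> servo_tool:
  targets:
    - [0,0,0,0,0,0.14,0.05]
    - [0,0,0,0,0,0.14,0.05]
    - [0,0,0,0,0,0.14,0.05]
    - [0,0,0,0,0,0.053,0.05]
    - [0.02,-0.027,0,0,0,0,0.05]
    - [0.028,-0.03,0,0,0,0,0.05]
    - [0,0,0,0,0,0,0.05]
    - [0,0,0,0,0,0,0.05]

```text
time_s: 20.45
tcp_pos: [0.4359, -0.0517, 0.1503]
eef_rot: [3.14, 0.0, 1.576]
wrist_force: [0.3, -0.7, 1.2]
width: 0.951
grip_force: 0.0
```

Run:
```python
from h import *
delta((.436,-.051),-.016,np.pi/2)
```

```text
t 20.4 tcp [ 0.4359 -0.0517  0.1503] inc [-0.1326 -0.0616] yaw 1.576 F [ 0.3 -0.7  1.2] w 0.951 g 0.0
  shift now-axes [ 0.0007 -0.      0.1663] shift goal-axes [7.000e-04 1.000e-04 1.663e-01] turn [0.0011 0.0003 0.0052]
```

>>> servo_tool:
  targets:
    - [0,0,0.04,0,0,0,0.05]
    - [0,0,0.04,0,0,0,0.05]
    - [0,0,0.035,0,0,0,0.05]
    - [0,0,0.02,0,0,0,0.05]
    - [0,0,0.015,0,0,0,0.05]
    - [0,0,0.005,0,0,0,0.05]
    - [0,0,0,0,0,0,0.05]
    - [0,0,0,0,0,0,0.05]

```text
time_s: 21.25
tcp_pos: [0.4368, -0.0523, -0.0047]
eef_rot: [3.14, 0.0, 1.572]
wrist_force: [-0.4, -0.8, 0.5]
width: 0.949
grip_force: 0.0
```

>>> servo_tool:
  targets:
    - [0,0,0.006,0,0,0,0.05]
    - [0,0,0.004,0,0,0,0.05]
    - [0,0,0,0,0,0,0.5]
    - [0,0,0,0,0,0,0.5]
    - [0,0,0,0,0,0,0.5]
    - [0,0,0,0,0,0,0.5]
  squeeze: 30

```text
time_s: 21.85
tcp_pos: [0.4358, -0.0519, -0.0149]
eef_rot: [3.142, 0.0, 1.572]
wrist_force: [-1.0, 0.5, 6.9]
width: 0.691
grip_force: 31.5
```

>>> servo_tool:
  targets:
    - [0,0,-0.01,0,0,0,0.5]
    - [0,0,-0.03,0,0,0,0.5]
    - [0,0,-0.04,0,0,0,0.5]
    - [0,0,-0.04,0,0,0,0.5]
    - [0,0,-0.045,0,0,0,0.5]
    - [0,0.03,0,0,0,0,0.5]
    - [0,0.04,0,0,0,0,0.5]
    - [-0.01,0.03,0,0,0,0,0.5]

```text
time_s: 22.65
tcp_pos: [0.5381, -0.0614, 0.1517]
eef_rot: [3.138, 0.0, 1.573]
wrist_force: [0.5, 0.1, 0.2]
width: 0.695
grip_force: 32.8
```

>>> servo_tool:
  targets:
    - [0,0.02,0,0,0,0,0.5]
    - [0,0,0,0,0,-0.14,0.5]
    - [0,0,0,0,0,-0.14,0.5]
    - [0,0,0,0,0,-0.14,0.5]
    - [0,0,0,0,0,-0.14,0.5]
    - [0,0,0,0,0,-0.14,0.5]
    - [0,0,0,0,0,-0.14,0.5]
    - [0,0,0,0,0,-0.14,0.5]

```text
time_s: 23.45
tcp_pos: [0.5556, -0.0618, 0.1503]
eef_rot: [3.142, 0.0, 2.558]
wrist_force: [0.9, -0.6, -0.2]
width: 0.692
grip_force: 32.8
```

>>> servo_tool:
  targets:
    - [0,0,0,0,0,-0.14,0.5]
    - [0,0,0,0,0,-0.14,0.5]
    - [0,0,0,0,0,-0.14,0.5]
    - [0,0,0,0,0,-0.14,0.5]
    - [0,0,0,0,0,-0.055,0.5]
    - [0,0,0,0,0,0,0.5]
    - [0,0,0,0,0,0,0.5]

```text
time_s: 24.15
tcp_pos: [0.5557, -0.0618, 0.1501]
eef_rot: [-3.142, 0.0, -3.118]
wrist_force: [-0.1, -0.0, 0.4]
width: 0.691
grip_force: 32.8
```

Run:
```python
from h import *
delta(inc2w(-.001,-.075),.0255,np.pi+TH)
p=cloud(shot('side')); t=env.get_state()['tcp_pos']
reg(p,'held',t-[.05,.06,-.005],t+[.05,.06,.035]); reg(p,'lever',(.53,.0,.12),(.6,.12,.25));reg(p,'placed',(.52,-.21,.05),(.62,-.1,.062)); reg(p,'benchA',(.38,-.11,.010),(.49,0.01,.022))
```

```text
t 24.1 tcp [ 0.5557 -0.0618  0.1501] inc [-0.013  -0.0745] yaw -3.118 F [-0.1 -0.   0.4] w 0.691 g 32.8
  shift now-axes [-0.012  -0.0005  0.1246] shift goal-axes [-0.012  -0.0005  0.1246] turn [-0.      0.0002 -0.0001]
held 268 med [ 0.543 -0.051  0.178] min [ 0.526 -0.088  0.163] max [ 0.587 -0.016  0.185]
lever 200 med [0.563 0.058 0.201] min [0.542 0.    0.12 ] max [0.572 0.073 0.25 ]
placed 84 med [ 0.576 -0.128  0.053] min [ 0.531 -0.16   0.05 ] max [ 0.6   -0.103  0.061]
benchA 0
```

>>> servo_tool:
  targets:
    - [-0.012,-0.0005,0,0,0,0,0.5]
    - [0,0,0.04,0,0,0,0.5]
    - [0,0,0.035,0,0,0,0.5]
    - [0,0,0.01,0,0,0,0.5]
    - [0,0,0,0,0,0,0.5]
    - [0,0,0,0,0,0,0.5]

```text
time_s: 24.8
tcp_pos: [0.569, -0.0622, 0.0657]
eef_rot: [-3.141, 0.001, -3.117]
wrist_force: [-0.7, -0.1, 0.1]
width: 0.693
grip_force: 32.8
```

Run:
```python
from h import *
delta(inc2w(-.001,-.075),.0255,np.pi+TH)
```

```text
t 24.8 tcp [ 0.569  -0.0622  0.0657] inc [ 0.0002 -0.0752] yaw -3.117 F [-0.7 -0.1  0.1] w 0.693 g 32.8
  shift now-axes [0.0013 0.0002 0.0402] shift goal-axes [0.0012 0.0002 0.0402] turn [-0.0002  0.0013  0.0014]
```

>>> servo_tool:
  targets:
    - [0.001,0,0.008,0,0,0,0.5]
    - [0,0,0.01,0,0,0,0.5]
    - [0,0,0.01,0,0,0,0.5]
    - [0,0,0.006,0,0,0,0.5]
    - [0,0,0,0,0,0,0.5]
    - [0,0,0,0,0,0,0.5]

```text
time_s: 25.4
tcp_pos: [0.5668, -0.0621, 0.0305]
eef_rot: [3.142, -0.0, -3.116]
wrist_force: [0.9, 0.0, 0.1]
width: 0.691
grip_force: 32.8
```

>>> servo_tool:
  targets:
    - [0,0,0.003,0,0,0,0.5]
    - [0,0,0.002,0,0,0,0.5]
    - [0,0,0,0,0,0,0.5]

```text
time_s: 25.7
tcp_pos: [0.5667, -0.0621, 0.0256]
eef_rot: [3.142, -0.0, -3.116]
wrist_force: [-0.4, 0.5, 0.1]
width: 0.69
grip_force: 32.8
```

>>> servo_tool:
  targets:
    - [0,0,0.001,0,0,0,0.15]
    - [0,0,0,0,0,0,0.15]
    - [0,0,0,0,0,0,0.15]
    - [0,0,-0.01,0,0,0,0.15]
    - [0,0,-0.03,0,0,0,0.15]
    - [0,0,-0.04,0,0,0,0.15]
    - [0,0,-0.045,0,0,0,0.5]
    - [0,-0.04,0,0,0,0,0.6]

```text
time_s: 26.5
tcp_pos: [0.5719, -0.1002, 0.1566]
eef_rot: [-3.14, 0.011, -3.112]
wrist_force: [1.0, -1.4, 0.5]
width: 0.522
grip_force: 0.0
```

>>> servo_tool:
  targets:
    - [0,-0.045,0,0,0,0,0.6]
    - [0,-0.045,0,0,0,0,0.6]
    - [0,-0.045,0,0,0,0,0.6]
    - [0,-0.04,0,0,0,0,0.6]
    - [0,0,0,0,0,0,0.6]
    - [0,0,0,0,0,0,0.6]

```text
time_s: 27.1
tcp_pos: [0.5719, -0.2777, 0.1502]
eef_rot: [3.141, 0.0, -3.118]
wrist_force: [-0.6, 0.7, -1.0]
width: 0.399
grip_force: 0.0
```

Run:
```python
from h import *
delta(inc2w(0,-.2925),.043,np.pi+TH)
a=shot('top');b=shot('side')
for n,c in(('t',a),('s',b)):
    p=cloud(c); reg(p,n+'rear',(.53,-.1,.05),(.61,-.02,.062));reg(p,n+'front',(.53,-.19,.05),(.61,-.105,.062)); reg(p,n+'panel',(.5,-.26,.08),(.63,-.19,.089))
    m=(abs(p[...,2]-.015)<.006)&(p[...,0]>.2)
    l,_,st,ce=cv2.connectedComponentsWithStats(m.astype(np.uint8))
    for i in range(1,l):
        if st[i,4]>60: q=p[_==i]; print(n,st[i,4],q.mean(0).round(3),(q.max(0)-q.min(0)).round(3))
ims=[]
im=cv2.convertScaleAbs(b['image'][130:330,170:300,::-1],alpha=1.3)
cv2.imwrite('pics/r7.png',cv2.resize(im,None,fx=3,fy=3,interpolation=cv2.INTER_CUBIC))
kn=cv2.convertScaleAbs(b['image'][235:300,180:245,::-1],alpha=1.6)
A=cv2.resize(im,None,fx=3,fy=3,interpolation=cv2.INTER_CUBIC); B=cv2.resize(kn,(400,400),interpolation=cv2.INTER_CUBIC)
C=np.zeros((600,400,3),np.uint8); C[:400]=B; cv2.imwrite('pics/r7.png',np.hstack([A,C]))
np.savez('s7.npz',**b); np.savez('t7.npz',**a)
```

```text
t 27.1 tcp [ 0.5719 -0.2777  0.1502] inc [-0.0019 -0.2908] yaw -3.118 F [-0.6  0.7 -1. ] w 0.399 g 0.0
  shift now-axes [-0.0019 -0.0017  0.1072] shift goal-axes [-0.0019 -0.0017  0.1072] turn [ 0.0002  0.0002 -0.0005]
trear 128 med [ 0.582 -0.07   0.055] min [ 0.558 -0.093  0.051] max [ 0.598 -0.034  0.062]
tfront 264 med [ 0.573 -0.15   0.056] min [ 0.533 -0.182  0.05 ] max [ 0.6   -0.125  0.062]
tpanel 0
t 292 [0.394 0.239 0.015] [0.061 0.06  0.012]
t 81 [ 0.221 -0.112  0.015] [0.043 0.048 0.011]
t 292 [0.216 0.239 0.017] [0.035 0.089 0.012]
srear 354 med [ 0.563 -0.063  0.053] min [ 0.537 -0.091  0.05 ] max [ 0.596 -0.028  0.062]
sfront 360 med [ 0.57  -0.15   0.053] min [ 0.531 -0.182  0.05 ] max [ 0.6   -0.105  0.062]
spanel 126 med [ 0.573 -0.224  0.084] min [ 0.528 -0.257  0.08 ] max [ 0.616 -0.218  0.088]
s 310 [ 0.382 -0.799  0.015] [0.36  0.018 0.012]
s 668 [ 0.261 -0.195  0.013] [0.091 0.093 0.01 ]
s 69 [ 0.217 -0.111  0.013] [0.037 0.035 0.011]
s 62 [0.299 0.01  0.015] [0.057 0.036 0.011]
s 87 [0.455 0.152 0.015] [0.086 0.048 0.012]
s 943 [0.217 0.223 0.015] [0.039 0.129 0.011]
s 693 [0.394 0.243 0.014] [0.06  0.062 0.01 ]
s 110 [0.563 0.232 0.016] [0.091 0.004 0.012]
```

View pics/r7.png

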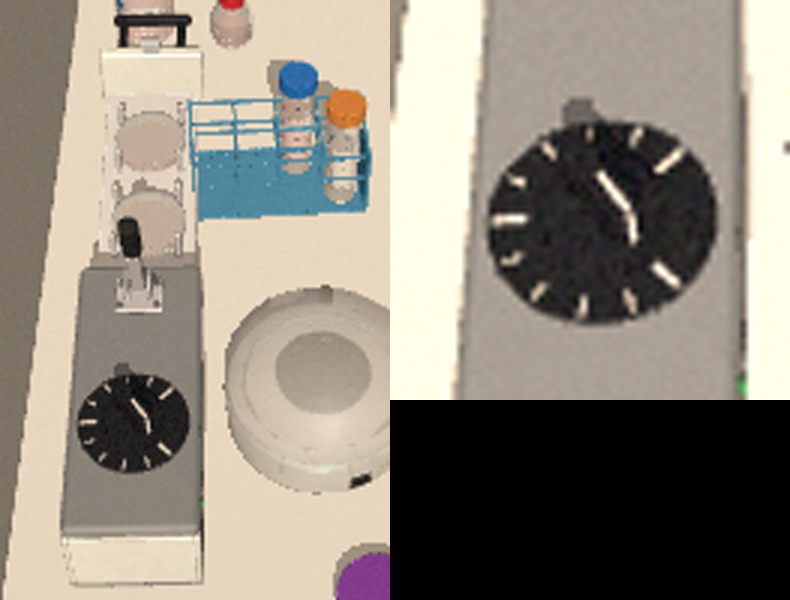

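Both dishes lie flat in their cages (front (150,140), rear (150,215)) and the drawer is still fully out. The dial pointer lies between marks 0 and 1. Next: shut the drawer by the handle.

>>> servo_tool:
  targets:
    - [-0.001,-0.0015,0.04,0,0,0,0.68]
    - [0,0,0.035,0,0,0,0.68]
    - [0,0,0.022,0,0,0,0.68]
    - [0,0,0.01,0,0,0,0.68]
    - [0,0,0,0,0,0,1]
    - [0,0,0,0,0,0,1]
    - [0,0,0,0,0,0,1]
    - [0,0,0,0,0,0,1]
  squeeze: 40

```text
time_s: 28.0
tcp_pos: [0.573, -0.2778, 0.0425]
eef_rot: [3.141, -0.001, -3.116]
wrist_force: [2.2, 2.2, -15.8]
width: 0.112
grip_force: 38.9
```

>>> servo_tool:
  targets:
    - [0,0.003,0,0,0,0,1]
    - [0,0.006,0,0,0,0,1]
    - [0,0.008,0,0,0,0,1]
    - [0,0.01,0,0,0,0,1]
    - [0,0.01,0,0,0,0,1]
    - [0,0.01,0,0,0,0,1]
    - [0,0.01,0,0,0,0,1]
    - [0,0.01,0,0,0,0,1]

```text
time_s: 28.8
tcp_pos: [0.5717, -0.2105, 0.0426]
eef_rot: [3.142, 0.0, -3.116]
wrist_force: [4.5, -1.6, -24.9]
width: 0.11
grip_force: 38.6
```

>>> servo_tool:
  targets:
    - [0,0.01,0,0,0,0,1]
    - [0,0.01,0,0,0,0,1]
    - [0,0.01,0,0,0,0,1]
    - [0,0.01,0,0,0,0,1]
    - [0,0.01,0,0,0,0,1]
    - [0,0.01,0,0,0,0,1]
    - [0,0.01,0,0,0,0,1]
    - [0,0.01,0,0,0,0,1]

```text
time_s: 29.6
tcp_pos: [0.5701, -0.1308, 0.0426]
eef_rot: [-3.141, 0.001, -3.116]
wrist_force: [7.3, -3.1, -26.8]
width: 0.113
grip_force: 38.6
```

Run:
```python
from h import *
delta(inc2w(0,-.057),.043,np.pi+TH)
b=shot('side'); p=cloud(b); reg(p,'srear',(.53,-.1,.05),(.61,.02,.062)); reg(p,'panel',(.5,-.16,.08),(.63,-.05,.089))
```

```text
t 29.6 tcp [ 0.5701 -0.1308  0.0426] inc [-0.0002 -0.1438] yaw -3.116 F [  7.3  -3.1 -26.8] w 0.113 g 38.6
  shift now-axes [-0.0004  0.0868 -0.0004] shift goal-axes [-0.0002  0.0868 -0.0004] turn [-0.0003  0.0012  0.0017]
srear 209 med [ 0.565 -0.032  0.055] min [ 0.53  -0.076  0.05 ] max [ 0.609 -0.011  0.062]
panel 187 med [ 0.568 -0.077  0.084] min [ 0.525 -0.132  0.08 ] max [ 0.612 -0.069  0.088]
```

>>> servo_tool:
  targets:
    - [0,0.01,0.001,0,0,0,1]
    - [0,0.01,0,0,0,0,1]
    - [0,0.01,0,0,0,0,1]
    - [0,0.01,0,0,0,0,1]
    - [0,0.01,0,0,0,0,1]
    - [0,0.01,0,0,0,0,1]
    - [0,0.01,0,0,0,0,1]
    - [0,0.006,0,0,0,0,1]

```text
time_s: 30.45
tcp_pos: [0.5687, -0.0545, 0.0424]
eef_rot: [-3.141, 0.002, -3.116]
wrist_force: [4.8, -2.5, -11.7]
width: 0.111
grip_force: 40.2
```

>>> servo_tool:
  targets:
    - [0,0.005,0,0,0,0,1]
    - [0,0.003,0,0,0,0,1]
    - [0,0,0,0,0,0,1]
    - [0,0,0,0,0,0,1]

```text
time_s: 30.85
tcp_pos: [0.5685, -0.0464, 0.0424]
eef_rot: [3.141, 0.002, -3.116]
wrist_force: [5.3, 2.1, -12.0]
width: 0.112
grip_force: 40.2
```

>>> servo_tool:
  targets:
    - [0,0.003,0,0,0,0,1]
    - [0,0,0,0,0,0,1]
    - [0,0,0,0,0,0,1]

```text
time_s: 31.15
tcp_pos: [0.5685, -0.0442, 0.0424]
eef_rot: [-3.141, 0.002, -3.116]
wrist_force: [5.5, -3.5, -11.8]
width: 0.108
grip_force: 40.2
```

Run:
```python
from h import *
delta(inc2w(0,-.057),.043,np.pi+TH)
```

```text
t 31.1 tcp [ 0.5685 -0.0442  0.0424] inc [ 0.0001 -0.0573] yaw -3.116 F [  5.5  -3.5 -11.8] w 0.108 g 40.2
  shift now-axes [ 0.0001  0.0003 -0.0006] shift goal-axes [ 0.0001  0.0003 -0.0006] turn [-0.0004  0.0022  0.0018]
```

>>> servo_tool:
  targets:
    - [0,0.002,0,0,0,0,1]
    - [0,0,0,0,0,0,1]
    - [0,0,0,0,0,0,1]

```text
time_s: 31.45
tcp_pos: [0.5685, -0.0441, 0.0424]
eef_rot: [-3.139, 0.002, -3.116]
wrist_force: [5.0, -12.6, -12.0]
width: 0.108
grip_force: 40.3
```

>>> servo_tool:
  targets:
    - [0,0.002,0,0,0,0,1]
    - [0,0,0,0,0,0,1]
    - [0,0,0,0,0,0,1]

```text
time_s: 31.75
tcp_pos: [0.5685, -0.044, 0.0425]
eef_rot: [-3.137, 0.003, -3.115]
wrist_force: [3.3, -24.0, -13.3]
width: 0.113
grip_force: 40.6
```

Hard stop at handle y = −0.057, so the drawer is shut. Release, rise, and go behind the lever.

>>> servo_tool:
  targets:
    - [0,-0.004,0,0,0,0,1]
    - [0,0,0,0,0,0,0.7]
    - [0,0,0,0,0,0,0.7]
    - [0,0,0,0,0,0,0.7]
    - [0,0,-0.03,0,0,0,0.7]
    - [0,0,-0.045,0,0,0,0.7]
    - [0,0,-0.045,0,0,0,1]
    - [0,0,-0.045,0,0,0,1]

```text
time_s: 32.55
tcp_pos: [0.5669, -0.044, 0.2088]
eef_rot: [3.141, -0.0, -3.116]
wrist_force: [0.8, 0.0, 0.1]
width: 0.001
grip_force: 0.0
```

>>> servo_tool:
  targets:
    - [0,0,-0.013,0,0,0,1]
    - [0,0.02,0,0,0,0,1]
    - [0,0.04,0,0,0,0,1]
    - [0,0.045,0,0,0,0,1]
    - [0,0.04,0,0,0,0,1]
    - [0,0,0,0,0,0,1]
    - [0,0,0,0,0,0,1]

```text
time_s: 33.25
tcp_pos: [0.5631, 0.1014, 0.2193]
eef_rot: [-3.141, -0.001, -3.114]
wrist_force: [1.4, 0.0, 0.6]
width: 0.003
grip_force: 0.0
```

Run:
```python
from h import *
delta(inc2w(-.002,.085),.166,np.pi+TH)
p=cloud(shot('side')); reg(p,'lever',(.53,.0,.12),(.6,.12,.215)); q=reg(p,'knobtop',(.51,.1,.118),(.61,.2,.13)); q=reg(p,'panel',(.5,-.06,.08),(.63,.03,.09)); reg(p,'handle',(.52,-.10,.07),(.61,-.03,.08))
```

```text
t 33.2 tcp [0.5631 0.1014 0.2193] inc [-0.0018  0.0884] yaw -3.114 F [1.4 0.  0.6] w 0.003 g 0.0
  shift now-axes [ 0.0001 -0.0034  0.0533] shift goal-axes [ 0.0002 -0.0034  0.0533] turn [-0.0004 -0.001   0.0043]
lever 64 med [0.565 0.059 0.153] min [0.56  0.047 0.121] max [0.572 0.068 0.18 ]
knobtop 106 med [0.564 0.154 0.122] min [0.55  0.136 0.119] max [0.579 0.171 0.126]
panel 184 med [0.557 0.009 0.086] min [ 0.522 -0.047  0.08 ] max [0.613 0.03  0.09 ]
handle 59 med [ 0.548 -0.041  0.078] min [ 0.534 -0.049  0.072] max [ 0.57 -0.03  0.08]
```

>>> servo_tool:
  targets:
    - [0,-0.003,0.02,0,0,0,1]
    - [0,0,0.02,0,0,0,1]
    - [0,0,0.013,0,0,0,1]
    - [0,0,0,0,0,0,1]
    - [0,-0.0155,0,0,0,0,1]
    - [0,-0.017,0,0,0,0,1]
    - [0,-0.017,0,0,0,0,1]
    - [0,-0.015,0,0,0,0,1]

```text
time_s: 34.1
tcp_pos: [0.5657, 0.031, 0.1673]
eef_rot: [3.142, 0.001, -3.117]
wrist_force: [-0.0, 1.5, -0.4]
width: 0.001
grip_force: 0.8
```

>>> servo_tool:
  targets:
    - [0,-0.015,0.003,0,0,0,1]
    - [0,-0.0135,0.009,0,0,0,1]
    - [0,-0.011,0.011,0,0,0,1]
    - [0,-0.009,0.0135,0,0,0,1]
    - [0,0,0,0,0,0,1]

```text
time_s: 34.6
tcp_pos: [0.5649, -0.0167, 0.1275]
eef_rot: [3.142, -0.005, -3.118]
wrist_force: [0.8, 0.1, -0.2]
width: -0.002
grip_force: 0.0
```

Run:
```python
from h import *
delta(inc2w(-.002,-.0375),.099,np.pi+TH)
p=cloud(shot('side')); reg(p,'lever',(.55,-.08,.115),(.58,.04,.16))
```

```text
t 34.6 tcp [ 0.5649 -0.0167  0.1275] inc [-0.0028 -0.0296] yaw -3.118 F [ 0.8  0.1 -0.2] w -0.002 g 0.0
  shift now-axes [-0.0009 -0.0079  0.0285] shift goal-axes [-0.0008 -0.0079  0.0285] turn [ 0.0001 -0.0045  0.0005]
lever 156 med [ 0.566 -0.002  0.129] min [ 0.554 -0.021  0.115] max [0.576 0.037 0.16 ]
```

>>> servo_tool:
  targets:
    - [0,-0.006,0.012,0,0,0,1]
    - [0,-0.003,0.01,0,0,0,1]
    - [0,0,0,0,0,0,1]
    - [0,0,0,0,0,0,1]

```text
time_s: 35.05
tcp_pos: [0.5665, -0.0245, 0.1077]
eef_rot: [3.142, -0.001, -3.116]
wrist_force: [-0.1, -0.3, -0.4]
width: 0.002
grip_force: 0.0
```

>>> servo_tool:
  targets:
    - [0,0,0.004,0,0,0,1]
    - [0,0,0,0,0,0,1]
    - [0,0,0,0,0,0,1]

```text
time_s: 35.35
tcp_pos: [0.5669, -0.0244, 0.1043]
eef_rot: [-3.142, -0.0, -3.116]
wrist_force: [-0.2, -0.0, 0.6]
width: 0.0
grip_force: 0.0
```

>>> servo_tool:
  targets:
    - [0,0,0.003,0,0,0,1]
    - [0,0,0,0,0,0,1]
    - [0,0,0,0,0,0,1]

```text
time_s: 35.65
tcp_pos: [0.5668, -0.0245, 0.1011]
eef_rot: [3.142, -0.0, -3.116]
wrist_force: [-0.0, -0.5, 0.2]
width: 0.002
grip_force: 0.0
```

Run:
```python
from h import *
delta(inc2w(-.002,-.0375),.099,np.pi+TH)
for n in('side','top'):
    p=cloud(shot(n))
    for y0 in np.arange(-.09,.1,.02): reg(p,n+'y%.2f'%y0,(.552,y0,.092),(.58,y0+.02,.22))
```

```text
t 35.6 tcp [ 0.5668 -0.0245  0.1011] inc [-0.0011 -0.0375] yaw -3.116 F [-0.  -0.5  0.2] w 0.002 g 0.0
  shift now-axes [0.0009 0.     0.0021] shift goal-axes [ 0.0009 -0.      0.0021] turn [ 0.0001 -0.0003  0.0016]
sidey-0.09 0
sidey-0.07 0
sidey-0.05 0
sidey-0.03 72 med [ 0.563 -0.014  0.127] min [ 0.554 -0.023  0.106] max [ 0.577 -0.01   0.201]
sidey-0.01 118 med [ 0.564 -0.006  0.165] min [ 0.552 -0.01   0.093] max [0.58  0.009 0.219]
sidey0.01 122 med [0.565 0.021 0.203] min [0.554 0.01  0.092] max [0.577 0.03  0.22 ]
sidey0.03 180 med [0.565 0.039 0.111] min [0.552 0.031 0.092] max [0.58  0.05  0.211]
sidey0.05 64 med [0.566 0.055 0.094] min [0.552 0.05  0.092] max [0.579 0.069 0.113]
sidey0.07 16 med [0.564 0.077 0.093] min [0.554 0.071 0.092] max [0.579 0.09  0.095]
sidey0.09 28 med [0.566 0.102 0.092] min [0.554 0.091 0.092] max [0.578 0.11  0.095]
topy-0.09 0
topy-0.07 0
topy-0.05 0
topy-0.03 0
topy-0.01 0
topy0.01 0
topy0.03 0
topy0.05 0
topy0.07 0
topy0.09 0
```

>>> servo_tool:
  targets:
    - [0,0,0.003,0,0,0,1]
    - [0,0,0,0,0,0,1]
    - [0,0,0,0,0,0,1]

```text
time_s: 36.05
tcp_pos: [0.5671, -0.0247, 0.0985]
eef_rot: [-3.141, 0.0, -3.116]
wrist_force: [-1.2, -1.6, 3.9]
width: -0.001
grip_force: 2.2
```

>>> servo_tool:
  targets:
    - [0,0,0.002,0,0,0,1]
    - [0,0,0,0,0,0,1]
    - [0,0,0,0,0,0,1]

```text
time_s: 36.35
tcp_pos: [0.5673, -0.0247, 0.0982]
eef_rot: [-3.141, 0.001, -3.116]
wrist_force: [-6.9, -0.9, 21.3]
width: -0.001
grip_force: 10.9
```

>>> servo_tool:
  targets:
    - [0,0,0.002,0,0,0,1]
    - [0,0,0,0,0,0,1]
    - [0,0,0,0,0,0,1]

```text
time_s: 36.65
tcp_pos: [0.5675, -0.0247, 0.098]
eef_rot: [-3.141, 0.002, -3.116]
wrist_force: [-12.4, 0.1, 39.4]
width: 0.002
grip_force: 19.4
```

Firm stop at lever top ≈ 0.112, as expected for level. Raise and check the lever and dial bar.

>>> servo_tool:
  targets:
    - [0,0,-0.02,0,0,0,1]
    - [0,0,-0.04,0,0,0,1]
    - [0,0,-0.045,0,0,0,1]
    - [0,0,-0.02,0,0,0,0.6]
    - [0,-0.04,0,0,0,0,0.5]
    - [0,-0.04,0,0,0,0,0.5]
    - [0,0,0,0,0,0,0.5]

```text
time_s: 37.35
tcp_pos: [0.5691, -0.108, 0.2193]
eef_rot: [-3.14, 0.001, -3.119]
wrist_force: [-0.8, 0.7, 0.1]
width: 0.499
grip_force: 0.0
```

Run:
```python
from h import *
delta(inc2w(0,.14),.12,np.pi/2)
b=shot('side'); a=shot('top'); np.savez('s8.npz',**b); np.savez('t8.npz',**a)
p=cloud(b); reg(p,'lever',(.545,-.09,.098),(.585,.03,.13)); reg(p,'lug/panel',(.5,-.03,.08),(.63,.015,.09))
c=b
x0,y0,x1,y1=180,160,245,300
im=cv2.convertScaleAbs(b['image'][y0:y1,x0:x1,::-1],alpha=1.3)
cv2.imwrite('pics/r8.png',cv2.resize(im,None,fx=4.2,fy=4.2,interpolation=cv2.INTER_CUBIC))
for n,c in(('t',a),('s',dict(np.load('s7.npz'))),('s8',b)):
    p=cloud(c); q=p[((p>(.52,.11,.117))&(p<(.61,.2,.131))).all(-1)]
    if len(q)<5: continue
    xy=q[:,:2]; w,v=np.linalg.eigh(np.cov(xy.T)); d=v[:,1]; 
    print(n,len(q),'bar centre inc',w2inc(xy.mean(0)).round(4),'ang',round(np.degrees(np.arctan2(d[1],d[0]))%180-1.35,1),'sd',np.sqrt(w).round(4))
    # disc / dark area
    g=c['image'].astype(int); wh=(g.min(-1)>np.percentile(g.min(-1),60))
    m=((p>(.52,.11,.115))&(p<(.61,.2,.131))).all(-1)&(g.min(-1)>95)
    print('  white pts inc',[tuple(w2inc(z).round(3)) for z in p[m]][:14])
```

```text
t 37.4 tcp [ 0.5691 -0.108   0.2193] inc [-0.0008 -0.121 ] yaw -3.119 F [-0.8  0.7  0.1] w 0.499 g 0.0
  shift now-axes [-0.0003  0.2612  0.099 ] shift goal-axes [ 0.261  -0.0054  0.0993] turn [-2.000e-04  1.600e-03  1.593e+00]
lever 166 med [ 0.567 -0.017  0.11 ] min [ 0.561 -0.056  0.102] max [0.575 0.03  0.116]
lug/panel 111 med [0.561 0.007 0.085] min [ 0.523 -0.028  0.08 ] max [0.61  0.015 0.089]
t 57 bar centre inc [1.000e-04 1.367e-01] ang 125.7 sd [0.0037 0.0115]
  white pts inc []
s 110 bar centre inc [-0.0004  0.1412] ang 126.3 sd [0.0035 0.0118]
  white pts inc [(np.float64(-0.002), np.float64(0.14)), (np.float64(-0.001), np.float64(0.141)), (np.float64(-0.004), np.float64(0.142)), (np.float64(-0.004), np.float64(0.145)), (np.float64(-0.006), np.float64(0.146)), (np.float64(-0.006), np.float64(0.147)), (np.float64(-0.008), np.float64(0.152)), (np.float64(-0.01), np.float64(0.152)), (np.float64(-0.012), np.float64(0.154)), (np.float64(-0.012), np.float64(0.156))]
s8 109 bar centre inc [-0.0003  0.1413] ang 125.7 sd [0.0035 0.0118]
  white pts inc [(np.float64(-0.002), np.float64(0.141)), (np.float64(-0.002), np.float64(0.143)), (np.float64(-0.004), np.float64(0.143)), (np.float64(-0.004), np.float64(0.145)), (np.float64(-0.006), np.float64(0.147)), (np.float64(-0.008), np.float64(0.15)), (np.float64(-0.01), np.float64(0.153)), (np.float64(-0.012), np.float64(0.156)), (np.float64(-0.012), np.float64(0.156))]
```

View pics/r8.png

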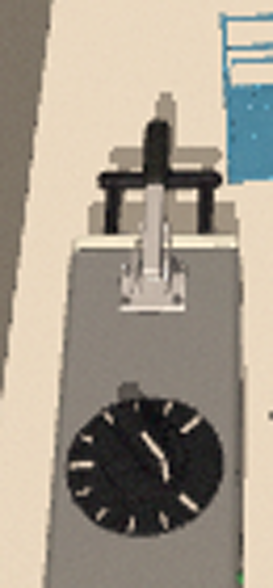

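Drawer shut with the lever level over the handle at (157,150) and its hook in front of the panel. Dial bar at 126° (about mark 0.3), centre at y ≈ 0.139. Now the dial.

>>> servo_tool:
  targets:
    - [0,0.04,0,0,0,0,0.5]
    - [0,0.045,0,0,0,0.1,0.5]
    - [0.0045,0.045,0,0,0,0.1,0.5]
    - [0.009,0.044,0,0,0,0.1,0.5]
    - [0.013,0.043,0,0,0,0.1,0.5]
    - [0.013,0.033,0,0,0,0.14,0.5]
    - [0,0,0,0,0,0.14,0.5]
    - [0,0,0,0,0,0.14,0.5]

```text
time_s: 38.25
tcp_pos: [0.5625, 0.1537, 0.2187]
eef_rot: [-3.141, -0.001, 2.345]
wrist_force: [-0.0, -0.2, 0.8]
width: 0.496
grip_force: 0.0
```

>>> servo_tool:
  targets:
    - [0,0,0,0,0,0.12,0.5]
    - [0,0,0,0,0,0,0.5]
    - [0,0,0,0,0,0,0.5]

```text
time_s: 38.55
tcp_pos: [0.5631, 0.1517, 0.2189]
eef_rot: [-3.141, -0.0, 2.231]
wrist_force: [-0.6, -0.0, -0.2]
width: 0.503
grip_force: 0.0
```

Run:
```python
from h import *
delta(inc2w(0,.139),.091,2.222)
```

```text
t 38.5 tcp [0.5631 0.1517 0.2189] inc [-0.0007  0.1387] yaw 2.231 F [-0.6 -0.  -0.2] w 0.503 g 0.0
  shift now-axes [-0.0002  0.0007  0.1279] shift goal-axes [-0.0002  0.0007  0.1279] turn [-0.0005 -0.0004  0.009 ]
```

>>> servo_tool:
  targets:
    - [0,0.0007,0.04,0,0,0.009,0.5]
    - [0,0,0.04,0,0,0,0.5]
    - [0,0,0.025,0,0,0,0.5]
    - [0,0,0.015,0,0,0,0.5]
    - [0,0,0.006,0,0,0,0.5]
    - [0,0,0,0,0,0,0.5]
    - [0,0,0,0,0,0,0.5]

```text
time_s: 39.25
tcp_pos: [0.5651, 0.1516, 0.0944]
eef_rot: [3.14, 0.001, 2.218]
wrist_force: [-1.1, 0.1, 1.0]
width: 0.498
grip_force: 0.0
```

>>> servo_tool:
  targets:
    - [0,0,0,0,0,0,1]
    - [0,0,0,0,0,0,1]
    - [0,0,0,0,0,0,1]
    - [0,0,0,0,0,0,1]
    - [0,0,0,0,0,0,1]
  squeeze: 30

```text
time_s: 39.75
tcp_pos: [0.5639, 0.1508, 0.0944]
eef_rot: [-3.141, 0.0, 2.218]
wrist_force: [-2.7, -3.3, 8.7]
width: 0.13
grip_force: 31.4
```

Run:
```python
from h import *
delta(inc2w(0,.139),.091,2.222-1.0)
s=env.get_state(); print(s['torque'].round(2),s['qpos'].round(2))
```

```text
t 39.8 tcp [0.5639 0.1508 0.0944] inc [1.000e-04 1.379e-01] yaw 2.218 F [-2.7 -3.3  8.7] w 0.13 g 31.4
  shift now-axes [0.001  0.0006 0.0034] shift goal-axes [ 0.001  -0.0005  0.0034] turn [-3.00e-04  7.00e-04  9.96e-01]
[-0.54  0.57 -0.03] [ 0.24  0.53  1.8  -0.    0.82 -0.41]
```

>>> servo_tool:
  targets:
    - [0,0,0,0,0,0.05,1]
    - [0,0,0,0,0,0.1,1]
    - [0,0,0,0,0,0.1,1]
    - [0,0,0,0,0,0.1,1]
    - [0,0,0,0,0,0.1,1]
    - [0,0,0,0,0,0.05,1]
    - [0,0,0,0,0,0,1]

```text
time_s: 40.45
tcp_pos: [0.5639, 0.1508, 0.0944]
eef_rot: [-3.141, 0.001, 1.717]
wrist_force: [-3.9, -2.8, 9.1]
width: 0.131
grip_force: 31.4
```

Run:
```python
from h import *
delta(inc2w(0,.139),.091,TH-.471)
s=env.get_state(); print(s['torque'].round(2),s['qpos'].round(2))
```

```text
t 40.5 tcp [0.5639 0.1508 0.0944] inc [0.0002 0.1378] yaw 1.717 F [-3.9 -2.8  9.1] w 0.131 g 31.4
  shift now-axes [ 0.0012 -0.      0.0034] shift goal-axes [-0.0007 -0.001   0.0034] turn [6.0000e-04 6.0000e-04 2.1639e+00]
[-0.59  0.61 -0.05] [ 0.24  0.53  1.8  -0.    0.82  0.1 ]
```

>>> servo_tool:
  targets:
    - [0,0,0,0,0,0.1,1]
    - [0,0,0,0,0,0.13,1]
    - [0,0,0,0,0,0.13,1]
    - [0,0,0,0,0,0.13,1]
    - [0,0,0,0,0,0.13,1]
    - [0,0,0,0,0,0.13,1]
    - [0,0,0,0,0,0.13,1]
    - [0,0,0,0,0,0.1,1]

```text
time_s: 41.25
tcp_pos: [0.5639, 0.1507, 0.0945]
eef_rot: [3.141, 0.001, 0.733]
wrist_force: [-3.6, -3.4, 8.1]
width: 0.127
grip_force: 31.4
```

>>> servo_tool:
  targets:
    - [0,0,0,0,0,0.1,1]
    - [0,0,0,0,0,0.13,1]
    - [0,0,0,0,0,0.13,1]
    - [0,0,0,0,0,0.13,1]
    - [0,0,0,0,0,0.13,1]
    - [0,0,0,0,0,0.13,1]
    - [0,0,0,0,0,0.13,1]
    - [0,0,0,0,0,0.1,1]

```text
time_s: 42.05
tcp_pos: [0.5639, 0.1507, 0.0945]
eef_rot: [3.141, -0.0, -0.247]
wrist_force: [-3.1, -4.3, 8.3]
width: 0.13
grip_force: 31.5
```

>>> servo_tool:
  targets:
    - [0,0,0,0,0,0.1,1]
    - [0,0,0,0,0,0.1,1]
    - [0,0,0,0,0,0,1]
    - [0,0,0,0,0,0,1]

```text
time_s: 42.45
tcp_pos: [0.5639, 0.1507, 0.0945]
eef_rot: [3.141, -0.0, -0.442]
wrist_force: [-3.7, -3.2, 8.2]
width: 0.128
grip_force: 31.5
```

Run:
```python
from h import *
delta(inc2w(0,.139),.091,TH-.471)
s=env.get_state(); print(s['torque'].round(2),s['qpos'].round(2))
```

```text
t 42.5 tcp [0.5639 0.1507 0.0945] inc [1.000e-04 1.377e-01] yaw -0.442 F [-3.7 -3.2  8.2] w 0.128 g 31.5
  shift now-axes [-0.0007 -0.0011  0.0035] shift goal-axes [-0.0007 -0.0011  0.0035] turn [ 0.0009 -0.0002  0.0053]
[-0.79  0.74 -0.01] [ 0.24  0.53  1.8  -0.    0.82  2.25]
```

>>> servo_tool:
  targets:
    - [0,0,0,0,0,0.005,1]
    - [0,0,0,0,0,0,1]
    - [0,0,0,0,0,0,0.6]
    - [0,0,0,0,0,0,0.6]
    - [0,0,-0.02,0,0,0,0.6]
    - [0,0,-0.04,0,0,0,0.6]
    - [0,0,-0.045,0,0,0,0.6]
    - [0,0,-0.045,0,0,0,0.6]

```text
time_s: 43.25
tcp_pos: [0.5638, 0.1514, 0.2446]
eef_rot: [3.141, 0.001, -0.447]
wrist_force: [0.1, 0.5, -0.0]
width: 0.398
grip_force: 0.0
```

>>> servo_tool:
  targets:
    - [-0.04,-0.02,-0.03,0,0,0,0.6]
    - [-0.04,-0.02,0,0,0,0,0.6]
    - [-0.04,-0.02,0,0,0,0,0.6]
    - [0,0,0,0,0,0,0.6]
    - [0,0,0,0,0,0,0.6]

```text
time_s: 43.75
tcp_pos: [0.4834, 0.2557, 0.2713]
eef_rot: [-3.141, -0.001, -0.445]
wrist_force: [0.3, -0.7, 0.2]
width: 0.402
grip_force: 0.0
```

Run:
```python
from h import *
s=env.get_state(); print(s['time_s'],s['tcp_pos'],s['wrist_force'].round(1))
b=shot('side'); a=shot('top')
for n,c in(('t',a),('s',b)):
    p=cloud(c); q=p[((p>(.52,.11,.117))&(p<(.61,.2,.131))).all(-1)]
    if len(q)<5: print(n,len(q)); continue
    xy=q[:,:2]; w,v=np.linalg.eigh(np.cov(xy.T)); d=v[:,1]
    print(n,len(q),'ctr',w2inc(xy.mean(0)).round(4),'ang',round(np.degrees(np.arctan2(d[1],d[0]))%180-1.35,1))
    m=((p>(.52,.11,.115))&(p<(.61,.2,.131))).all(-1)&(c['image'].min(-1)>95)
    print('  white',[w2inc(z).round(3).tolist() for z in p[m]][:12])
    reg(p,n+'lever',(.545,-.09,.098),(.585,.03,.13)); reg(p,n+'panel',(.5,-.03,.08),(.63,.015,.09)); reg(p,n+'handle',(.52,-.10,.07),(.61,-.03,.08))
    reg(p,n+'media',(.54,-.4,.095),(.63,-.3,.12)); reg(p,n+'dropper',(.46,-.38,.05),(.53,-.3,.07))
```

```text
43.75 [0.48338809 0.25567261 0.27133707] [ 0.3 -0.7  0.2]
t 57 ctr [-1.000e-04  1.369e-01] ang 151.9
  white []
tlever 134 med [ 0.566 -0.02   0.111] min [ 0.561 -0.062  0.1  ] max [0.575 0.029 0.118]
tpanel 110 med [0.552 0.005 0.085] min [ 0.523 -0.028  0.08 ] max [0.611 0.015 0.09 ]
thandle 34 med [ 0.558 -0.043  0.078] min [ 0.536 -0.05   0.074] max [ 0.602 -0.031  0.08 ]
tmedia 110 med [ 0.584 -0.35   0.105] min [ 0.571 -0.366  0.095] max [ 0.603 -0.333  0.111]
tdropper 52 med [ 0.502 -0.339  0.059] min [ 0.49  -0.349  0.051] max [ 0.511 -0.327  0.065]
s 117 ctr [1.000e-04 1.406e-01] ang 153.9
  white [[0.017, 0.132], [0.015, 0.131], [0.013, 0.13], [0.013, 0.134], [0.011, 0.134], [0.009, 0.133], [0.009, 0.134], [0.007, 0.135], [0.005, 0.136]]
slever 166 med [ 0.567 -0.017  0.11 ] min [ 0.561 -0.057  0.098] max [0.575 0.029 0.114]
spanel 78 med [0.588 0.007 0.085] min [ 0.548 -0.028  0.08 ] max [0.61  0.015 0.09 ]
shandle 49 med [ 0.586 -0.04   0.078] min [ 0.552 -0.048  0.073] max [ 0.603 -0.032  0.08 ]
smedia 0
sdropper 0
```

```bash
python3 -c "
from bench import env
print(env.hand_in())"
```

```text
the job is handed in; nothing more can be done
None
```

The job is handed in at about 44 s: the two small dishes found on the bench are one in each cage, the drawer is shut, the lever is down in front of the lug, and the dial is at mark 6 within about 1°; both bottles were left alone.

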